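Lift the paste stencil and set the heat sinks

ROBOT

A 6-joint arm with a two-finger parallel gripper is mounted at the origin on the work surface. World frame = base frame: x ahead of the robot, y to its left, z up, the work surface at z = 0. Lengths are in m, angles in rad, forces in N, time in s.
With the tool pointing down it reaches from about 0.375 to 0.975 m from the base axis. Payload 3.8 kg.
Tool frame: the origin (TCP) lies on the centre line of the jaws, within the pads' length; the fingertips stand 8 mm ahead of it and the grasp point (between the pads) lies 11 mm behind it; z points along the fingers, y is the line along which they close (so a half turn about z gives the same grasp; the last joint's range is limited). The gripper opens to 85 mm and grips with 20 to 120 N. Pads are 22 mm wide; open, the fingers measure 114 mm over their backs; the gripper's body (76 mm by 85 mm) begins 54 mm behind the grasp point. The pads swing forward as they close: fully open they stand 13 mm farther back than shut.
Start: joints at [-0.037, 0.264, 1.604, -0, 1.274, -0.037], TCP at [0.675, -0, 0.239] pointing down, gripper open.
Joint ranges: [-2.63, 2.63], [-0.94, 2.18], [0.31, 2.57], [-1.31, 4.45], [0, 2.66], [-2.55, 2.55]. Speed limits (rad/s): [2.57, 2.57, 3.14, 3.14, 3.14, 3.14].

INTERFACE

Orientations are given as a unit quaternion [x, y, z, w].
In Python, from workcell import observe, viewer, job_done, nets gives the robot as it stands. The module is installed in compiled form; this text tells all that it offers.
- The arm moves only by the shell command python3 -m jog 'ROWS' [OPENING] [FORCE]. ROWS is JSON, a list of rows, each an object with "delta_pos": the shift along the tool's x, y, z in units of 1000 mm (1.0 is 1000 mm), a list of three; "turn": the turn about the tool's z in units of 2 rad (1.0 is 2 rad). In form: [{"delta_pos": [tx, ty, tz], "turn": turn}, ...]. A call has 1 to 20 rows; each row is the pose to reach, as a shift and turn from the pose commanded when the call began, along the tool's axes at that moment; what a row does not reach only later rows make up. A row lasts 1/10 s, in which the tool goes at most 50 mm and 8.59 degrees, less where a joint would pass 70% of its speed; a pose out of reach is approached as far as the arm can. A call with a number of a shift or a turn outside -1 to 1 is refused whole. A call with a gripper value outside its range is refused whole. OPENING is the opening, from -1 (shut) to 1 (fully open), set as the call begins (- or left out, the last holds). The fingers move at their own pace and stop on an object; FORCE is the grip in N (left out, the last holds). Time passes only in rows, so rows that repeat a pose let the fingers close. It gives the time, the measured TCP pose, the force, the opening and the grip force at its end, in the units of the state.
- observe(): the state, without advancing time (a new reading comes with each control period).
- viewer.camera(name): name is "scene" or "side" or "wrist"; returns the picture (400x640x3 uint8, red, green, blue); there is no depth.
- viewer.get_calibration(name): a dict with "camera_matrix" (3x3 intrinsics, pixels), "world_from_camera" (4x4, takes a point from camera to world coordinates); the wrist camera has in their place "tool_from_camera" (4x4, takes a point from camera to tool coordinates, whose origin is the TCP and whose axes are the flange's). Camera axes: x right, y down, z forward; pixel columns grow to the right and rows downward; lengths in m; the calibration is good to about 2 mm. The wrist camera is an equidistant fisheye: a pixel r from the principal point sees the ray r / f radians off the axis. A picture is of the moment at which its call begins: read the wrist's pose just before it. get_calibration takes no time and is no camera call.
- job_done(): hands the job in; it is judged then, once.
Trained networks look in the newest picture that a camera, given by its name, has taken for a name from the list of things; names that differ only in an ending like _2 or _b are one class to them, and where a whole thing is asked for, a point or a joint stands for the part that bears it (a point fixed in the world has none). Each returns a list of dicts, best first, with "score" (0 to 1); they miss things now and then, are a little off and sometimes report something else, mostly with a low value. They report only what shows in the picture. A call takes as long as a camera call. They do not tell look-alikes from the thing itself.
- nets.look_for(thing, camera): "extent" ([centre column, centre row, width, height] in pixels, round what is visible of it).
- nets.outline_of(thing, camera): "mask" (400x640 bool, what is visible of it) and "extent" ([centre column, centre row, width, height] in pixels, round what is visible of it).
The state is a dict: "t": time; "joints": joint angles; "qvel": joint speeds; "tau": joint torques, N m; "eef_pos": TCP position; "orientation": TCP orientation; "force": force on the tool from outside, world axes, zero at the start; "moment": the same for the moment, N m; "opening": opening from 0.0 (shut) to 1.0 (fully open); "grasp_force": force on a finger pad.
Only numpy, scipy, OpenCV 4.12 (cv2) and the standard library are available. Lean on these libraries where they do the work, as an engineer would, in place of code of your own. Each camera call takes 0.05 s, during which the arm holds its last target. There are 200 camera calls.

TASK

Turn the two turn-buttons off the stencil plate, lift the plate straight up and level off the fixture's two dowels and lay it flat on the cork mat, lengthwise along it. Then set every heat sink from the sheet of paper upright on a printed pad of its own shape, one to a pad, centred and square to it, and only when all are in place press the timer's push switch until it snaps and stays down. Leave the solder reel, the screwdriver and the multimeter where they are.

Things in the scene. Friction and masses are not known exactly. Their poses are not given: they have to be found in the camera images.
- fixture: grey fixture fixed to the desk, 200 (x) x 290 (y) x 12 mm, origin at the centre of its underside. Flush in its top a green board with silvery pads: three square at y = -42 mm, three oblong at y = +42 mm, at x = -50, 0, 50 mm. Two steel dowels, 10 mm in diameter, at x = 0, y = -94 and +94 mm, stand 28 mm above the top, tips chamfered
- stencil: aluminium plate 166 (x) x 220 (y) x 7 mm, 0.4-0.6 kg, origin at centre of underside; starts on the fixture's top, axes along the fixture's. Two 11 mm holes at x = 0, y = -94, +94 mm over the dowels; windows over the pads. Black bar handle over its centre (of mass): 70 mm along x, 14 mm wide along y, 20 to 40 mm above the origin, on two feet at x = -25, +25 mm
- mat: cork rest mat fixed to the desk, 260 (x) x 190 (y) x 4 mm, origin at the centre of its underside; the stencil plate belongs on it with its long side (y) along the mat's long side (x), either way round
- switch (a joint): downward travel in m of the black push switch on the timer: 0 up, about 0.006 latched. Snap-through: the force peaks at about 8 N at 1.2 mm and vanishes at 3 mm; beyond that the switch pulls itself down and stays down; let go before, it springs back up. Pressing again does not release it
- switch_top (a point): centre of the top face of the push switch, a black round cap of 28 mm diameter (flat on the middle 22 mm) standing 11 mm above the top of a grey timer box of 75 x 75 x 30 mm that is fixed to the desk; the point moves down with the cap
- catch0 (a joint): angle in rad of the turn-button at the fixture's y = -122 mm: about 0 with its 40 x 12 mm lug lying along y, 8 mm over the plate's end (1.5 mm above its top), so that the plate cannot rise; grows counter-clockwise seen from above; at 1.57 it lies along the plate's edge and clear of it (free beyond 1.4). Stays where it is left, turns with about 0.06 N m
- wing0 (a point): centre of the top of that turn-button's finger wing, on its axis of turning: an upright dark steel wing 10 mm thick, 30 mm long (along y at angle 0), 34 mm high, top 63 mm above the desk; turns with the button
- catch1 (a joint): angle in rad of the turn-button at the fixture's y = +122 mm: about 0 with its 40 x 12 mm lug lying along y, 8 mm over the plate's end (1.5 mm above its top), so that the plate cannot rise; grows counter-clockwise seen from above; at 1.57 it lies along the plate's edge and clear of it (free beyond 1.4). Stays where it is left, turns with about 0.06 N m
- wing1 (a point): centre of the top of that turn-button's finger wing, on its axis of turning: an upright dark steel wing 10 mm thick, 30 mm long (along y at angle 0), 34 mm high, top 63 mm above the desk; turns with the button
- square_pad0 (a point): centre of a square printed pad, 30 x 30 mm, on the fixture's top surface
- long_pad0 (a point): centre of an oblong printed pad, 42 mm along the fixture's x by 22 mm along its y, on the fixture's top surface
- square_pad1 (a point): centre of a square printed pad, 30 x 30 mm, on the fixture's top surface
- long_pad1 (a point): centre of an oblong printed pad, 42 mm along the fixture's x by 22 mm along its y, on the fixture's top surface
- square_pad2 (a point): centre of a square printed pad, 30 x 30 mm, on the fixture's top surface
- long_pad2 (a point): centre of an oblong printed pad, 42 mm along the fixture's x by 22 mm along its y, on the fixture's top surface
- square0: square finned aluminium heat sink, 24 x 24 x 12 mm high, 30 g, origin at the centre of its underside, z up; starts on the sheet of paper on the desk (may be absent)
- square1: square finned aluminium heat sink, 24 x 24 x 12 mm high, 30 g, origin at the centre of its underside, z up; starts on the sheet of paper on the desk (may be absent)
- square2: square finned aluminium heat sink, 24 x 24 x 12 mm high, 30 g, origin at the centre of its underside, z up; starts on the sheet of paper on the desk (may be absent)
- long0: oblong finned aluminium heat sink, 36 (x) x 18 (y) x 12 mm high, 30 g, origin at the centre of its underside, z up; starts on the sheet of paper on the desk (may be absent)
- long1: oblong finned aluminium heat sink, 36 (x) x 18 (y) x 12 mm high, 30 g, origin at the centre of its underside, z up; starts on the sheet of paper on the desk (may be absent)
- long2: oblong finned aluminium heat sink, 36 (x) x 18 (y) x 12 mm high, 30 g, origin at the centre of its underside, z up; starts on the sheet of paper on the desk (may be absent)
- spool: bystander: white reel of solder, 52 mm in diameter, 41 mm high, origin at the centre of its underside
- driver: bystander: yellow screwdriver 170 mm long, lying on the desk
- meter: bystander: green multimeter 130 x 70 x 32 mm, origin at the centre of its underside
Mind the look-alikes: they are no part of the job. Leave any purple look-alike of the square1 alone.

How it is judged:
On the way, in this order (a step that is already met when the one before it is completed fails the run):
1. the stencil plate is raised level and straight above the dowels, its underside clear of their tips (z of stencil in the frame of fixture above 0.0405 m and horizontal distance between stencil and fixture below 0.015 m and angle between stencil's own z axis and vertical below 0.12 rad), for 0.05 s.
2. the stencil plate lies on the mat and every heat sink stands on a pad of its shape (horizontal distance between stencil and mat below 0.025 m and angle between the y axis of stencil and the x axis of mat, either way round below 0.2 rad and angle between stencil's own z axis and vertical below 0.05 rad and height (world z) of stencil below 0.008 m and (horizontal distance between square0 and square_pad0 below 0.006 m or horizontal distance between square0 and square_pad1 below 0.006 m or horizontal distance between square0 and square_pad2 below 0.006 m) and z of square0 in the frame of fixture between 0.009 and 0.0155 m and angle between each of square0, square1, square2, long0, long1, long2's own z axis and vertical below 0.1 rad and (angle between the x axis of square0 and the x axis of fixture, either way round below 0.2 rad or angle between the y axis of square0 and the x axis of fixture, either way round below 0.2 rad) and (horizontal distance between square1 and square_pad0 below 0.006 m or horizontal distance between square1 and square_pad1 below 0.006 m or horizontal distance between square1 and square_pad2 below 0.006 m) and z of square1 in the frame of fixture between 0.009 and 0.0155 m and (angle between the x axis of square1 and the x axis of fixture, either way round below 0.2 rad or angle between the y axis of square1 and the x axis of fixture, either way round below 0.2 rad) and (horizontal distance between square2 and square_pad0 below 0.006 m or horizontal distance between square2 and square_pad1 below 0.006 m or horizontal distance between square2 and square_pad2 below 0.006 m) and z of square2 in the frame of fixture between 0.009 and 0.0155 m and (angle between the x axis of square2 and the x axis of fixture, either way round below 0.2 rad or angle between the y axis of square2 and the x axis of fixture, either way round below 0.2 rad) and (horizontal distance between long0 and long_pad0 below 0.006 m or horizontal distance between long0 and long_pad1 below 0.006 m or horizontal distance between long0 and long_pad2 below 0.006 m) and z of long0 in the frame of fixture between 0.009 and 0.0155 m and angle between the x axis of each of long0, long1, long2 and the x axis of fixture, either way round below 0.2 rad and (horizontal distance between long1 and long_pad0 below 0.006 m or horizontal distance between long1 and long_pad1 below 0.006 m or horizontal distance between long1 and long_pad2 below 0.006 m) and z of long1 in the frame of fixture between 0.009 and 0.0155 m and (horizontal distance between long2 and long_pad0 below 0.006 m or horizontal distance between long2 and long_pad1 below 0.006 m or horizontal distance between long2 and long_pad2 below 0.006 m) and z of long2 in the frame of fixture between 0.009 and 0.0155 m), for 0.2 s.
3. the push switch has snapped down (value of joint switch above 0.0045 m), for 0.2 s.
At the end, for the whole second after the job is handed in: stencil flat on the mat (25 mm of its centre, 0.2 rad), every sink present upright and at rest on a pad of its own shape (within 6 mm of its centre, square to the fixture within 0.2 rad, oblong ones lengthwise), switch latched down past 4.5 mm (all of step 2 and linear speed of each of square0, square1, square2, long0, long1, long2, stencil below 0.02 m/s and value of joint switch above 0.0045 m); the robot touches nothing.
It fails at once if a bystander (solder reel, screwdriver or multimeter) is moved more than 40 mm (distance of any of spool, driver, meter from where it was at the start of the episode above 0.04 m).
Of square0, square1, square2, long0, long1, long2 only 4 to 6 are there at a start; the rules pass over those that are not, and their reading is None.
At some moment in a run one of square0, square1, square2, long0, long1, long2 may be knocked a few centimetres aside while the robot is not near it.
It also fails if it takes over 210 s, if anything falls off the work surface, if the arm or the gripper's body presses on something with over 40 N, if the wrist force passes 120 N, or if a joint passes its speed limit or range.

## Working session

There is one attempt and no reset: what is moved stays moved. The work goes in short steps, Python scripts to look and compute and a shell command to move; the robot and the scene stay as the last step left them, time stands still between calls to the robot, and variables do not carry over. Pictures are saved under pics/ and viewed, at most 17 in all, crops included, and the job is handed in when it is done.

```bash
mkdir -p pics; python3 - <<'E'
from workcell import observe, viewer, nets
import cv2, numpy as np
s=observe();print(s)
for n in ["scene","side","wrist"]:
    im=viewer.camera(n); cv2.imwrite(f"pics/{n}0.png",im[:,:,::-1])
    c=viewer.get_calibration(n);print(n,{k:np.round(v,3).tolist() for k,v in c.items()})
E
```

```text
{'t': 0.0, 'joints': array([-3.69112521e-02,  2.64747997e-01,  1.60541449e+00, -4.53167738e-06,
        1.27369611e+00, -3.69250548e-02]), 'qvel': array([ 0.0007319 , -0.00065377, -0.00057814, -0.00014873, -0.00113124,
        0.00050848]), 'tau': array([ 6.10465631e-04, -5.15121067e+01, -3.67308676e+01, -4.07824507e-05,
        1.31324201e-02,  1.46811578e-05]), 'eef_pos': array([6.74267733e-01, 1.61237913e-05, 2.37943621e-01]), 'orientation': array([ 0.70710098,  0.70711168, -0.0007726 , -0.00082868]), 'force': array([-1.11076795, -0.027142  , -0.13067666]), 'moment': array([-0.01698569,  0.00619856, -0.0613184 ]), 'grasp_force': 0.0, 'opening': 0.9979408264374979}
scene {'camera_matrix': [[364.98, 0.0, 318.248], [0.0, 364.98, 200.521], [0.0, 0.0, 1.0]], 'world_from_camera': [[0.561, 0.648, -0.515, 1.094], [0.828, -0.429, 0.361, -0.369], [0.013, -0.629, -0.777, 0.856], [0.0, 0.0, 0.0, 1.0]]}
side {'camera_matrix': [[402.554, 0.0, 316.215], [0.0, 402.554, 197.071], [0.0, 0.0, 1.0]], 'world_from_camera': [[-0.968, -0.188, 0.165, 0.461], [-0.251, 0.735, -0.63, 0.592], [-0.003, -0.651, -0.759, 0.777], [0.0, 0.0, 0.0, 1.0]]}
wrist {'camera_matrix': [[309.707, 0.0, 318.098], [0.0, 309.707, 198.914], [0.0, 0.0, 1.0]], 'tool_from_camera': [[0.0, -0.964, -0.267, 0.066], [1.0, -0.0, 0.001, 0.001], [-0.001, -0.267, 0.964, -0.134], [0.0, 0.0, 0.0, 1.0]]}
```

View pics/scene0.png

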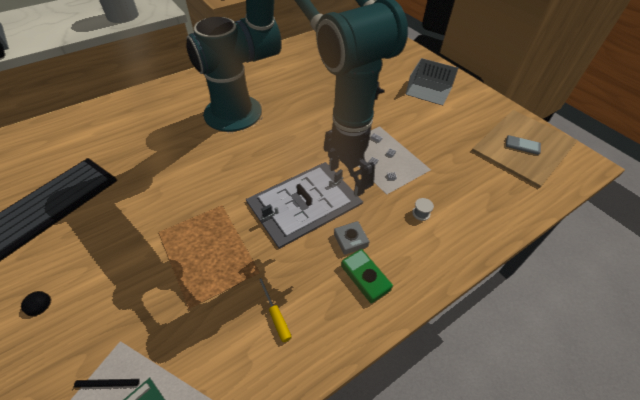

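View pics/side0.png

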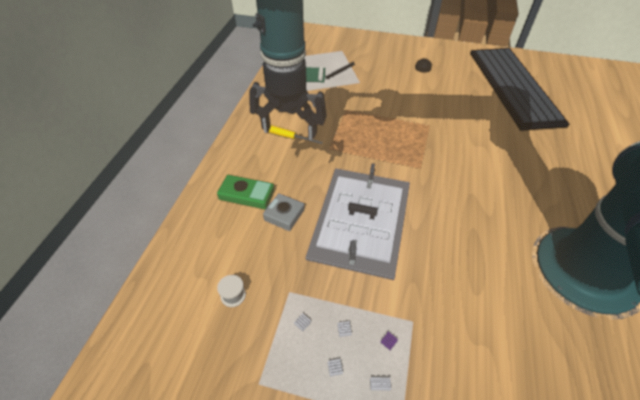

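View pics/wrist0.png

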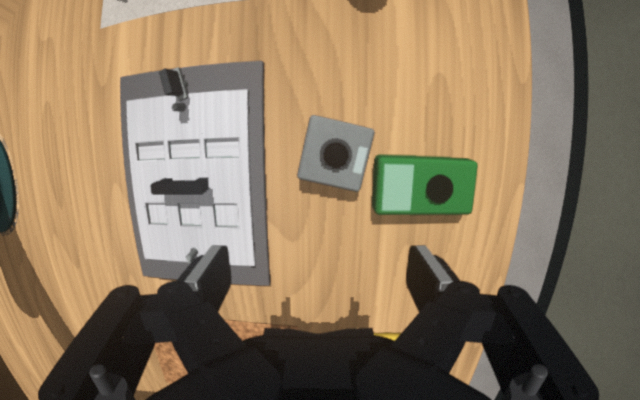

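The pictures show the fixture with the plate (wrist px about 195,175; the turn-buttons at 175,85 and 195,255), timer (335,150) and meter (425,185). The mat, the paper with five grey/purple sinks, the reel and the driver show in the side view, where the purple look-alike is at (389,340).

```bash
cat > h.py <<'E'
import numpy as np, cv2
from scipy.spatial.transform import Rotation as R
from workcell import observe, viewer, nets
def shot(cam):
    s=observe(); im=viewer.camera(cam); return s,im
def ray(cam,uv,s=None):
    c=viewer.get_calibration(cam); K=np.array(c["camera_matrix"]); u=(np.array(uv,float)-K[:2,2])/K[0,0]
    if cam=="wrist":
        r=np.hypot(*u); d=np.array([*(u/(r+1e-12)*np.sin(r)),np.cos(r)])
        T=np.eye(4); T[:3,:3]=R.from_quat(s["orientation"]).as_matrix(); T[:3,3]=s["eef_pos"]; T=T@np.array(c["tool_from_camera"])
    else: d=np.array([*u,1]); T=np.array(c["world_from_camera"])
    return T[:3,3],T[:3,:3]@d
def world(cam,uv,z,s=None):
    o,d=ray(cam,uv,s); return (o+d*(z-o[2])/d[2])
def pix(cam,p,s=None):
    c=viewer.get_calibration(cam);K=np.array(c["camera_matrix"]);T=np.eye(4)
    if cam=="wrist":
        T[:3,:3]=R.from_quat(s["orientation"]).as_matrix(); T[:3,3]=s["eef_pos"]; T=T@np.array(c["tool_from_camera"])
    else: T=np.array(c["world_from_camera"])
    q=T[:3,:3].T@(np.array(p)-T[:3,3])
    if cam=="wrist": r=np.hypot(*q[:2]); q=np.array([*(q[:2]/r*np.arctan2(r,q[2])),1])
    return q[:2]/q[2]*K[0,0]+K[:2,2]
def yaw(s):  # world angle of tool y axis (jaw line)
    y=R.from_quat(s["orientation"]).as_matrix()[:,1]; return np.arctan2(y[1],y[0])
def mrect(mask,cam,z,s=None):
    """mask -> min area rect in the world plane z: centre, sizes, angle of the long side"""
    cs,_=cv2.findContours(mask.astype(np.uint8),cv2.RETR_EXTERNAL,cv2.CHAIN_APPROX_NONE)
    c=max(cs,key=cv2.contourArea)[:,0]
    P=np.array([world(cam,p,z,s)[:2] for p in c],np.float32)
    r=cv2.minAreaRect(P*1000); b=cv2.boxPoints(r); e=[b[1]-b[0],b[2]-b[1]]; e.sort(key=lambda v:-np.hypot(*v))
    return np.array(r[0])/1000,np.hypot(*e[0]),np.hypot(*e[1]),np.arctan2(e[0][1],e[0][0])
def goto(x,y,z,jaw=None,s=None):
    """delta from measured pose to TCP target, jaw= world angle of jaw line (mod pi)"""
    s=s or observe(); M=R.from_quat(s["orientation"]).as_matrix()
    d=M.T@(np.array([x,y,z])-s["eef_pos"]); t=0
    if jaw is not None:
        t=-((jaw-yaw(s)+np.pi/2)%np.pi-np.pi/2)
    print("delta",np.round(d,4),"turn",round(t/2,4),"(other",round((t-np.sign(t)*np.pi)/2,4),") j6",round(s["joints"][5],2))
E
python3 - <<'E'
from h import *
T=[("fixture",.012),("stencil",.019),("mat",.004),("wing0",.063),("wing1",.063),("switch_top",.041),("square0",.012),("long0",.012),("spool",.041),("driver",.01),("meter",.03)]
for cam in ["side","wrist"]:
    s,im=shot(cam)
    for n,z in T:
        for o in nets.outline_of(n,cam)[:5]:
            if o["score"]<.3: continue
            m=mrect(o["mask"],cam,z,s); print(cam,n,round(o["score"],2),np.round(o["extent"]),np.round(m[0],3),np.round(m[1:3]),round(m[3],2))
E
```

```text
side fixture 0.88 [359. 224. 101. 113.] [ 0.507 -0.026] [336. 200.] 1.56
side stencil 0.86 [359. 222.  84.  87.] [ 0.507 -0.006] [226. 166.] 1.56
side stencil 0.63 [358. 222. 103. 112.] [ 0.506 -0.018] [329. 198.] 1.56
side mat 0.63 [382. 140.  97.  59.] [ 0.506 -0.318] [259. 192.] -0.05
side wing0 0.43 [355. 253.   6.  23.] [0.507 0.13 ] [55. 14.] -1.38
side wing1 0.43 [355. 253.   6.  23.] [0.507 0.13 ] [55. 14.] -1.38
side switch_top 0.71 [357. 221. 102. 114.] [0.505 0.001] [322. 193.] 1.55
side switch_top 0.56 [283. 206.  15.   6.] [0.69 0.03] [28. 25.] -0.72
side square0 0.56 [335. 367.  13.  17.] [0.491 0.349] [27. 24.] -1.13
side square0 0.53 [303. 325.  16.  16.] [0.572 0.28 ] [26. 25.] -0.53
side square0 0.53 [389. 340.  21.  18.] [0.402 0.275] [29. 26.] 1.09
side square0 0.47 [347. 333.  14.  19.] [0.49  0.274] [30. 25.] -1.23
side long0 0.74 [381. 383.  19.   8.] [0.406 0.356] [37. 20.] 0.25
side spool 0.64 [232. 293.  30.  30.] [0.725 0.264] [69. 50.] -0.94
side driver 0.62 [284. 132.  26.  17.] [ 0.784 -0.261] [92. 42.] -0.11
side meter 0.84 [245. 192.  61.  33.] [ 0.798
[... 266 characters left out ...]
191. 178. 128. 181.] [ 0.51  -0.011] [222. 171.] 1.57
wrist mat 0.62 [224. 349. 144.  64.] [ 0.407 -0.349] [116.  56.] 1.53
wrist wing0 0.57 [172.  85.  23.  30.] [0.523 0.107] [40. 28.] -1.31
wrist wing1 0.57 [172.  85.  23.  30.] [0.523 0.107] [40. 28.] -1.31
wrist switch_top 0.61 [336. 155.  25.  24.] [0.694 0.024] [25. 25.] -1.57
wrist switch_top 0.54 [195. 174. 148. 219.] [ 0.524 -0.003] [269. 187.] 1.56
wrist spool 0.68 [196. 172. 151. 228.] [ 0.525 -0.004] [268. 189.] 1.55
wrist driver 0.56 [195. 174. 150. 228.] [ 0.51  -0.011] [293. 204.] 1.56
wrist driver 0.5 [387. 335.  25.   5.] [ 0.781 -0.252] [39. 15.] -0.09
wrist meter 0.9 [422. 186. 104.  57.] [ 0.803 -0.012] [132.  72.] -0.01
```

```bash
python3 -m jog '[{"delta_pos":[-0.06,-0.166,0.0],"turn":0},{"delta_pos":[-0.06,-0.166,0.0],"turn":0},{"delta_pos":[-0.06,-0.166,0.0],"turn":0},{"delta_pos":[-0.06,-0.166,0.0],"turn":0},{"delta_pos":[-0.06,-0.166,0.0],"turn":0},{"delta_pos":[-0.06,-0.166,0.0],"turn":0}]' 0; python3 - <<'E'
from h import *
T=[("fixture",.012),("stencil",.019),("wing0",.063),("switch_top",.041)]
cam="wrist"
s,im=shot(cam); cv2.imwrite("pics/w1.png",im[:,:,::-1]); print(s["eef_pos"],yaw(s))
for n,z in T:
        for o in nets.outline_of(n,cam)[:5]:
            if o["score"]<.3: continue
            m=mrect(o["mask"],cam,z,s); print(cam,n,round(o["score"],2),np.round(o["extent"]),np.round(m[0],4),np.round(m[1:3]),round(m[3],2))
for y in (.113,-.131): print(pix(cam,[.508,y,.063],s))
E
```

```text
t: 1.95
eef_pos: [0.5091, -0.0602, 0.2399]
orientation: [0.707, 0.707, 0.001, 0.001]
force: [-0.0, 0.2, 0.2]
opening: 0.499
grasp_force: 0.0
[ 0.50912534 -0.0601879   0.23989555] -0.0008397830548055504
wrist fixture 0.7 [319. 129. 171. 255.] [ 0.5095 -0.0131] [313. 200.] 1.56
wrist fixture 0.5 [503. 296.  30.  15.] [ 0.8072 -0.2615] [73. 29.] -0.16
wrist stencil 0.76 [317. 130. 144. 191.] [ 0.5096 -0.011 ] [221. 167.] 1.56
wrist wing0 0.85 [318.  22.  18.  38.] [0.5104 0.1033] [44. 14.] -1.33
wrist wing0 0.75 [318. 236.  10.  39.] [ 0.508  -0.1231] [46. 11.] -1.57
wrist switch_top 0.65 [474. 109.  21.  26.] [0.6906 0.0238] [28. 27.] -0.65
[315.64554005  12.71809676]
[316.03953716 243.635964  ]
```

View pics/w1.png

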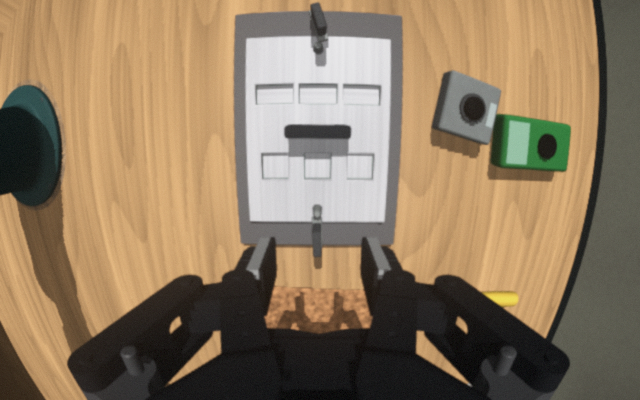

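```bash
python3 -m jog '[{"delta_pos":[-0.04,-0.001,0.05],"turn":0},{"delta_pos":[-0.073,-0.001,0.09],"turn":0},{"delta_pos":[-0.073,-0.001,0.13],"turn":0},{"delta_pos":[-0.073,-0.001,0.17],"turn":0},{"delta_pos":[-0.073,-0.001,0.188],"turn":0},{"delta_pos":[-0.073,-0.001,0.188],"turn":0},{"delta_pos":[-0.073,-0.001,0.188],"turn":0}]' 0; python3 -m jog '[{"delta_pos":[0,0,0],"turn":0},{"delta_pos":[0,0,0],"turn":0},{"delta_pos":[0,0,0],"turn":0},{"delta_pos":[0,0,0],"turn":0},{"delta_pos":[0,0,0],"turn":0},{"delta_pos":[0,0,0],"turn":0}]' -1 40
```

```text
t: 2.9
eef_pos: [0.5087, -0.1329, 0.0513]
orientation: [0.707, 0.707, -0.0, -0.0]
force: [0.1, 0.4, 0.5]
opening: 0.501
grasp_force: 0.0
t: 3.5
eef_pos: [0.5078, -0.1333, 0.0533]
orientation: [0.707, 0.707, -0.0, 0.0]
force: [-5.9, -1.2, 6.5]
opening: 0.106
grasp_force: 40.9
```

```bash
python3 -m jog '[{"delta_pos":[0,0,0],"turn":-0.07},{"delta_pos":[0,0,0],"turn":-0.14},{"delta_pos":[0,0,0],"turn":-0.21},{"delta_pos":[0,0,0],"turn":-0.28},{"delta_pos":[0,0,0],"turn":-0.35},{"delta_pos":[0,0,0],"turn":-0.42},{"delta_pos":[0,0,0],"turn":-0.49},{"delta_pos":[0,0,0],"turn":-0.56},{"delta_pos":[0,0,0],"turn":-0.63},{"delta_pos":[0,0,0],"turn":-0.7},{"delta_pos":[0,0,0],"turn":-0.77},{"delta_pos":[0,0,0],"turn":-0.8},{"delta_pos":[0,0,0],"turn":-0.8},{"delta_pos":[0,0,0],"turn":-0.8}]'; python3 -m jog '[{"delta_pos":[0,0,0],"turn":0},{"delta_pos":[0,0,0],"turn":0},{"delta_pos":[0,0,0],"turn":0},{"delta_pos":[0,0,0],"turn":0},{"delta_pos":[0,0,-0.04],"turn":0},{"delta_pos":[0,0,-0.08],"turn":0},{"delta_pos":[0,0,-0.1],"turn":0},{"delta_pos":[0,0,-0.1],"turn":0}]' 0 40; python3 - <<'E'
from h import *
goto(.5107,.111,.052,0.12)
E
```

```text
t: 4.9
eef_pos: [0.5093, -0.1317, 0.0534]
orientation: [-0.014, 1.0, 0.001, 0.001]
force: [-0.3, 6.8, 4.7]
opening: 0.106
grasp_force: 40.5
t: 5.7
eef_pos: [0.511, -0.1341, 0.1555]
orientation: [-0.015, 1.0, -0.001, 0.004]
force: [0.4, -0.1, 0.0]
opening: 0.505
grasp_force: 0.0
delta [-0.0061  0.2453  0.1029] turn 0.7399 (other -0.8309 ) j6 -1.9
```

```bash
python3 -m jog '[{"delta_pos":[-0.003,0.05,0],"turn":0.07},{"delta_pos":[-0.003,0.1,0],"turn":0.14},{"delta_pos":[-0.003,0.15,0],"turn":0.21},{"delta_pos":[-0.003,0.2,0],"turn":0.28},{"delta_pos":[-0.003,0.2453,0],"turn":0.35},{"delta_pos":[-0.003,0.2453,0],"turn":0.42},{"delta_pos":[-0.003,0.2453,0],"turn":0.49},{"delta_pos":[-0.003,0.2453,0],"turn":0.56},{"delta_pos":[-0.003,0.2453,0],"turn":0.63},{"delta_pos":[-0.003,0.2453,0],"turn":0.7},{"delta_pos":[-0.003,0.2453,0],"turn":0.7},{"delta_pos":[-0.003,0.2453,0],"turn":0.7}]' 0; python3 - <<'E'
from h import *
s,im=shot("wrist"); cv2.imwrite("pics/w2.png",im[:,:,::-1])
for o in nets.outline_of("wing0","wrist")[:3]:
    m=mrect(o["mask"],"wrist",.063,s); print(round(o["score"],2),np.round(o["extent"]),np.round(m[0],4),np.round(m[1:3]),round(m[3],2))
print(pix("wrist",[.5107,.111,.063],s)); goto(.5107,.111,.052)
E
```

```text
t: 6.9
eef_pos: [0.5031, 0.1121, 0.15]
orientation: [0.632, 0.775, -0.001, -0.001]
force: [0.3, -0.3, 0.3]
opening: 0.502
grasp_force: 0.0
0.3 [314. 272. 186. 170.] [0.5065 0.0515] [139. 125.] -0.01
[327.39823263 208.28720628]
delta [-0.0025  0.007   0.0986] turn 0.0 (other 0.0 ) j6 -0.03
```

View pics/w2.png

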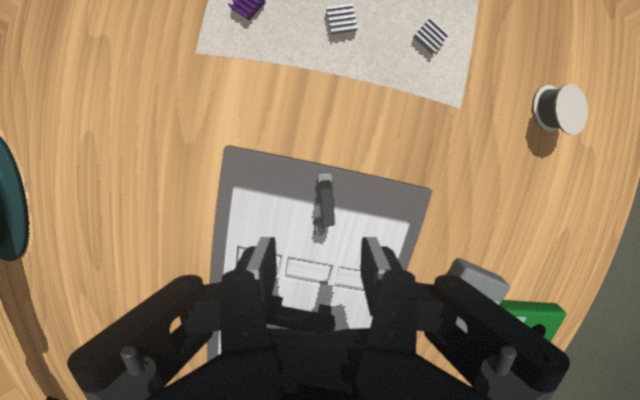

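The view shows the wing near (326,200), upright in the turned tool frame (so about 0.2 rad), matching the predicted point (327,208). I go down, grip and turn.

```bash
python3 -m jog '[{"delta_pos":[-0.0025,0.007,0.04],"turn":0},{"delta_pos":[-0.0025,0.007,0.08],"turn":0},{"delta_pos":[-0.0025,0.007,0.0986],"turn":0},{"delta_pos":[-0.0025,0.007,0.0986],"turn":0},{"delta_pos":[-0.0025,0.007,0.0986],"turn":0}]' 0;  python3 -m jog '[{"delta_pos":[0,0,0],"turn":0},{"delta_pos":[0,0,0],"turn":0},{"delta_pos":[0,0,0],"turn":0},{"delta_pos":[0,0,0],"turn":0},{"delta_pos":[0,0,0],"turn":0},{"delta_pos":[0,0,0],"turn":0}]' -1 40
```

```text
t: 7.5
eef_pos: [0.5112, 0.1112, 0.0528]
orientation: [0.633, 0.774, -0.0, -0.0]
force: [0.1, 1.8, 0.3]
opening: 0.502
grasp_force: 0.0
t: 8.1
eef_pos: [0.5101, 0.1111, 0.0543]
orientation: [0.633, 0.774, -0.001, -0.001]
force: [-7.1, -0.2, 8.1]
opening: 0.108
grasp_force: 40.9
```

```bash
python3 -m jog '[{"delta_pos":[0,0,0],"turn":-0.07},{"delta_pos":[0,0,0],"turn":-0.14},{"delta_pos":[0,0,0],"turn":-0.21},{"delta_pos":[0,0,0],"turn":-0.28},{"delta_pos":[0,0,0],"turn":-0.35},{"delta_pos":[0,0,0],"turn":-0.42},{"delta_pos":[0,0,0],"turn":-0.49},{"delta_pos":[0,0,0],"turn":-0.56},{"delta_pos":[0,0,0],"turn":-0.63},{"delta_pos":[0,0,0],"turn":-0.69},{"delta_pos":[0,0,0],"turn":-0.69},{"delta_pos":[0,0,0],"turn":-0.69}]'; python3 -m jog '[{"delta_pos":[0,0,0],"turn":0},{"delta_pos":[0,0,0],"turn":0},{"delta_pos":[0,0,0],"turn":0},{"delta_pos":[0,0,0],"turn":0},{"delta_pos":[0,0,-0.04],"turn":0},{"delta_pos":[0,0,-0.08],"turn":0},{"delta_pos":[0,0,-0.12],"turn":0},{"delta_pos":[0,0,-0.16],"turn":0},{"delta_pos":[0,0,-0.18],"turn":0},{"delta_pos":[0,0,-0.18],"turn":0}]' 0 40; python3 - <<'E'
from h import *
s,im=shot("wrist"); cv2.imwrite("pics/w3.png",im[:,:,::-1]); print(s["joints"],yaw(s))
for n,z in (("wing0",.063),("stencil",.019)):
  for o in nets.outline_of(n,"wrist")[:3]:
    m=mrect(o["mask"],"wrist",z,s); print(n,round(o["score"],2),np.round(o["extent"]),np.round(m[0],4),np.round(m[1:3]),round(m[3],2))
goto(.5095,-.011,.25,1.56)
E
```

```text
t: 9.3
eef_pos: [0.511, 0.1123, 0.0543]
orientation: [-0.005, 1.0, 0.001, -0.0]
force: [-4.7, 3.5, 4.8]
opening: 0.099
grasp_force: 40.4
t: 10.3
eef_pos: [0.5139, 0.1116, 0.2373]
orientation: [-0.005, 1.0, 0.001, 0.004]
force: [0.7, 0.5, 0.7]
opening: 0.499
grasp_force: 0.0
[ 1.66430171e-01 -2.36505279e-02  1.92794548e+00 -8.96496336e-05
  1.22879583e+00 -1.41338736e+00] 1.579852487146506
wing0 0.94 [318. 171.  12.  37.] [0.5052 0.1113] [39. 10.] 0.01
wing0 0.81 [126. 170.  24.  30.] [ 0.5029 -0.1157] [44. 37.] -1.46
stencil 0.62 [222. 168. 172. 142.] [ 0.5095 -0.011 ] [221. 167.] 1.56
delta [ 0.002  -0.122  -0.0187] turn 0.01 (other -1.5608 ) j6 -1.41
```

View pics/w3.png

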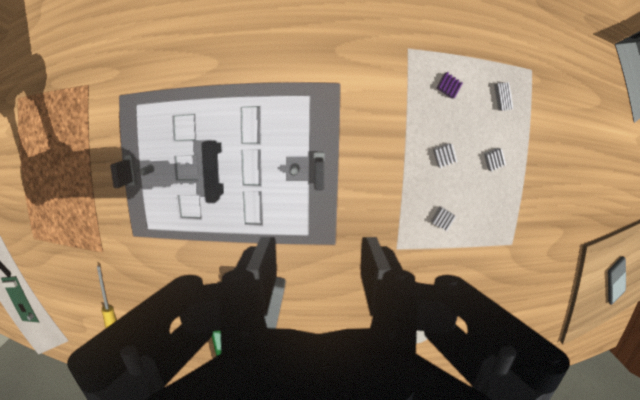

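```bash
python3 -m jog '[{"delta_pos":[0.003,-0.05,0],"turn":0.01},{"delta_pos":[0.003,-0.1,0.03],"turn":0.01},{"delta_pos":[0.003,-0.122,0.07],"turn":0.01},{"delta_pos":[0.003,-0.122,0.1],"turn":0.01},{"delta_pos":[0.003,-0.122,0.1],"turn":0.01},{"delta_pos":[0.003,-0.122,0.1],"turn":0.01}]' 0; python3 - <<'E'
from h import *
goto(.5095,-.011,.034,1.56)
E
```

```text
t: 11.05
eef_pos: [0.5077, -0.0106, 0.1309]
orientation: [0.006, 1.0, 0.0, -0.002]
force: [0.5, 0.3, -0.0]
opening: 0.504
grasp_force: 0.0
delta [-0.0023 -0.0004  0.0969] turn -0.0001 (other 1.5707 ) j6 -1.63
```

```bash
python3 -m jog '[{"delta_pos":[-0.001,0,0.04],"turn":0},{"delta_pos":[-0.001,0,0.08],"turn":0},{"delta_pos":[-0.001,0,0.097],"turn":0},{"delta_pos":[-0.001,0,0.097],"turn":0},{"delta_pos":[-0.001,0,0.097],"turn":0},{"delta_pos":[-0.001,0,0.097],"turn":0}]' 0; python3 -m jog '[{"delta_pos":[0,0,0],"turn":0},{"delta_pos":[0,0,0],"turn":0},{"delta_pos":[0,0,0],"turn":0},{"delta_pos":[0,0,0],"turn":0},{"delta_pos":[0,0,0],"turn":0},{"delta_pos":[0,0,0],"turn":0}]' -1 80
```

```text
t: 11.65
eef_pos: [0.5128, -0.0106, 0.0382]
orientation: [0.005, 1.0, -0.0, 0.002]
force: [0.1, 0.6, -0.6]
opening: 0.499
grasp_force: 0.0
t: 12.25
eef_pos: [0.5117, -0.0103, 0.0375]
orientation: [0.006, 1.0, 0.0, 0.001]
force: [-1.3, 3.5, 6.0]
opening: 0.147
grasp_force: 80.3
```

```bash
python3 -m jog '[{"delta_pos":[0,0,-0.005],"turn":0},{"delta_pos":[0,0,-0.01],"turn":0},{"delta_pos":[0,0,-0.015],"turn":0},{"delta_pos":[0,0,-0.02],"turn":0},{"delta_pos":[0,0,-0.025],"turn":0},{"delta_pos":[0,0,-0.03],"turn":0},{"delta_pos":[0,0,-0.035],"turn":0},{"delta_pos":[0,0,-0.04],"turn":0},{"delta_pos":[0,0,-0.05],"turn":0},{"delta_pos":[0,0,-0.06],"turn":0},{"delta_pos":[0,0,-0.08],"turn":0},{"delta_pos":[0,0,-0.1],"turn":0},{"delta_pos":[0,0,-0.1],"turn":0},{"delta_pos":[0,0,-0.1],"turn":0},{"delta_pos":[0,0,-0.1],"turn":0}]'; python3 - <<'E'
from h import *
s,im=shot("side"); cv2.imwrite("pics/s1.png",im[:,:,::-1])
z=s["eef_pos"][2]-.0375+.012
o=nets.outline_of("stencil","side")[0]; m=mrect(o["mask"],"side",z+.007); print(z,o["score"],np.round(m[0],3),m[1:])
o=[o for o in nets.outline_of("mat","side") if abs(o["extent"][1]-140)<15][0]; m=mrect(o["mask"],"side",.004); print(np.round(m[0],3),m[1:])
E
```

```text
t: 13.75
eef_pos: [0.5093, -0.0108, 0.1346]
orientation: [0.005, 1.0, 0.0, -0.001]
force: [0.0, -0.5, -5.7]
opening: 0.14
grasp_force: 78.8
0.10914299234313006 0.94 [ 0.505 -0.007] (np.float32(225.10722), np.float32(166.44693), np.float32(1.5568312))
[ 0.428 -0.317] (np.float32(189.67117), np.float32(115.49498), np.float32(1.4385186))
```

View pics/s1.png

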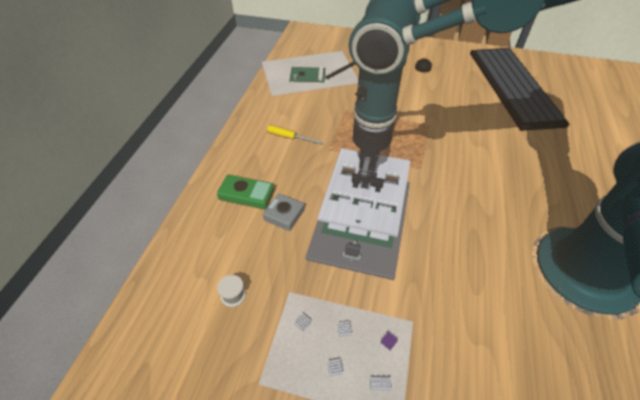

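```bash
python3 - <<'E'
from h import *
print(world("side",[321,143],.005)); goto(.508,-.321,.135,-.05)
E
```

```text
[ 0.66720449 -0.24853572  0.005     ]
delta [-0.0021 -0.3103 -0.0007] turn -0.7658 (other 0.805 ) j6 -1.63
```

```bash
python3 -m jog '[{"delta_pos":[-0.002,-0.02,0],"turn":0.03},{"delta_pos":[-0.002,-0.05,0],"turn":0.08},{"delta_pos":[-0.002,-0.08,0],"turn":0.14},{"delta_pos":[-0.002,-0.11,0],"turn":0.2},{"delta_pos":[-0.002,-0.14,0],"turn":0.26},{"delta_pos":[-0.002,-0.17,0],"turn":0.32},{"delta_pos":[-0.002,-0.2,0],"turn":0.38},{"delta_pos":[-0.002,-0.23,0],"turn":0.44},{"delta_pos":[-0.002,-0.26,0],"turn":0.5},{"delta_pos":[-0.002,-0.28,0],"turn":0.56},{"delta_pos":[-0.002,-0.3,0],"turn":0.62},{"delta_pos":[-0.002,-0.31,0],"turn":0.68},{"delta_pos":[-0.002,-0.31,0],"turn":0.74},{"delta_pos":[-0.002,-0.31,0],"turn":0.79},{"delta_pos":[-0.002,-0.31,0],"turn":0.805},{"delta_pos":[-0.002,-0.31,0],"turn":0.805},{"delta_pos":[-0.002,-0.31,0],"turn":0.805}]'; python3 - <<'E'
from h import *
goto(.508,-.321,.031,-.05)
E
```

```text
t: 15.6
eef_pos: [0.5088, -0.3206, 0.1352]
orientation: [0.724, 0.69, -0.0, -0.0]
force: [-0.7, -0.7, -5.1]
opening: 0.14
grasp_force: 78.8
delta [-0.0005 -0.0007  0.1042] turn 0.0009 (other -1.5699 ) j6 -0.56
```

```bash
python3 -m jog '[{"delta_pos":[0,0,0.03],"turn":0},{"delta_pos":[0,0,0.06],"turn":0},{"delta_pos":[0,0,0.08],"turn":0},{"delta_pos":[0,0,0.09],"turn":0},{"delta_pos":[0,0,0.095],"turn":0},{"delta_pos":[0,0,0.1],"turn":0},{"delta_pos":[0,0,0.103],"turn":0},{"delta_pos":[0,0,0.106],"turn":0},{"delta_pos":[0,0,0.106],"turn":0},{"delta_pos":[0,0,0.106],"turn":0}]'
```

```text
t: 16.6
eef_pos: [0.5092, -0.321, 0.0301]
orientation: [0.725, 0.689, 0.0, 0.0]
force: [0.2, 0.2, -4.9]
opening: 0.148
grasp_force: 78.8
```

```bash
python3 -m jog '[{"delta_pos":[0,0,0.002],"turn":0},{"delta_pos":[0,0,0.003],"turn":0},{"delta_pos":[0,0,0.003],"turn":0}]'; python3 -m jog '[{"delta_pos":[0,0,0],"turn":0},{"delta_pos":[0,0,0],"turn":0},{"delta_pos":[0,0,0],"turn":0},{"delta_pos":[0,0,0],"turn":0},{"delta_pos":[0,0,0],"turn":0},{"delta_pos":[0,0,-0.04],"turn":0},{"delta_pos":[0,0,-0.08],"turn":0},{"delta_pos":[0,0,-0.13],"turn":0},{"delta_pos":[0,0,-0.18],"turn":0},{"delta_pos":[0,0,-0.2],"turn":0},{"delta_pos":[0,0,-0.2],"turn":0}]' 0 40; python3 - <<'E'
from h import *
goto(.49,.24,.23,0)
E
```

```text
t: 16.9
eef_pos: [0.5095, -0.3212, 0.0295]
orientation: [0.725, 0.689, 0.0, 0.0]
force: [-6.1, 2.8, 10.5]
opening: 0.147
grasp_force: 81.1
t: 18.0
eef_pos: [0.5115, -0.3225, 0.2322]
orientation: [0.725, 0.689, 0.001, 0.005]
force: [0.2, -1.6, 0.3]
opening: 0.498
grasp_force: 0.0
delta [ 0.5608 -0.0496 -0.0011] turn -0.025 (other 1.5458 ) j6 -0.55
```

```bash
python3 -m jog '[{"delta_pos":[0.05,-0.01,0],"turn":-0.025},{"delta_pos":[0.1,-0.02,0],"turn":-0.025},{"delta_pos":[0.15,-0.03,0],"turn":-0.025},{"delta_pos":[0.2,-0.04,0],"turn":-0.025},{"delta_pos":[0.25,-0.05,0],"turn":-0.025},{"delta_pos":[0.3,-0.05,0],"turn":-0.025},{"delta_pos":[0.35,-0.05,0],"turn":-0.025},{"delta_pos":[0.4,-0.05,0],"turn":-0.025},{"delta_pos":[0.45,-0.05,0],"turn":-0.025},{"delta_pos":[0.5,-0.05,0],"turn":-0.025},{"delta_pos":[0.53,-0.05,0],"turn":-0.025},{"delta_pos":[0.53,-0.05,0],"turn":-0.025},{"delta_pos":[0.53,-0.05,0],"turn":-0.025},{"delta_pos":[0.53,-0.05,0],"turn":-0.025}]' 0; cat >> h.py <<'E'
def sinks(cam="wrist",zb=0.0):
    s,im=shot(cam); seen=[]
    for n in ("square0","long0"):
        for o in nets.outline_of(n,cam):
            if o["score"]<.3: continue
            m=mrect(o["mask"],cam,zb+.010,s)
            if m[1]>60 or any(np.hypot(*(m[0]-q))<.012 for q in seen): continue
            seen.append(m[0]); print(n,round(o["score"],2),np.round(o["extent"]),np.round(m[0],4),np.round(m[1:3]),"ang",round(float(m[3]),2),"rgb",np.round(im[o["mask"]].mean(0)))
    return s,im
E
python3 - <<'E'
from h import *
s,im=sinks(); print(s["eef_pos"],yaw(s)); cv2.imwrite("pics/w4.png",im[:,:,::-1])
E
```

```text
t: 19.4
eef_pos: [0.4848, 0.21, 0.2252]
orientation: [0.707, 0.707, -0.001, -0.0]
force: [-0.1, -0.4, 0.3]
opening: 0.502
grasp_force: 0.0
square0 0.71 [327.  57.  24.  25.] [0.493  0.3449] [25. 24.] ang 0.49 rgb [167. 165. 166.]
square0 0.66 [397. 115.  29.  25.] [0.5753 0.2767] [27. 25.] ang -0.46 rgb [163. 161. 161.]
square0 0.59 [324. 122.  26.  23.] [0.4922 0.2689] [24. 23.] ang -1.19 rgb [171. 169. 170.]
square0 0.59 [248. 121.  27.  25.] [0.4047 0.2706] [25. 24.] ang 1.07 rgb [ 96.  66. 107.]
square0 0.47 [249.  49.  30.  20.] [0.4094 0.3522] [37. 20.] ang 0.28 rgb [159. 157. 157.]
[0.48475989 0.20996182 0.22519649] -0.00040346312893299466
```

View pics/w4.png

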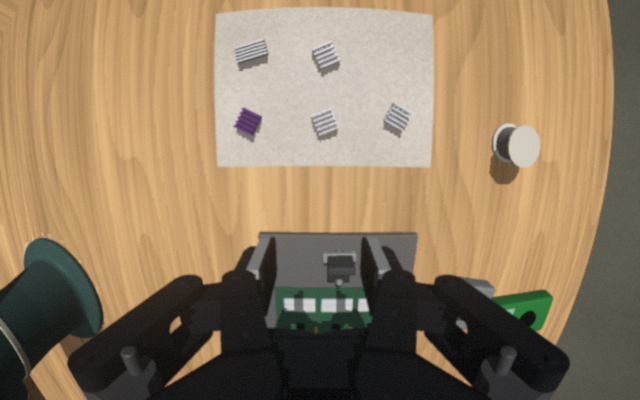

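Four real sinks: squares at (326,57), (324,122), (397,117), a long one at (251,51); purple look-alike at (248,122). I pick up the middle near square first.

```bash
python3 -m jog '[{"delta_pos":[0.03,0.007,0.03],"turn":0.07},{"delta_pos":[0.058,0.007,0.06],"turn":0.14},{"delta_pos":[0.058,0.007,0.09],"turn":0.21},{"delta_pos":[0.058,0.007,0.105],"turn":0.28},{"delta_pos":[0.058,0.007,0.105],"turn":0.35},{"delta_pos":[0.058,0.007,0.105],"turn":0.42},{"delta_pos":[0.058,0.007,0.105],"turn":0.49},{"delta_pos":[0.058,0.007,0.105],"turn":0.56},{"delta_pos":[0.058,0.007,0.105],"turn":0.595},{"delta_pos":[0.058,0.007,0.105],"turn":0.595},{"delta_pos":[0.058,0.007,0.105],"turn":0.595}]' 0; python3 - <<'E'
from h import *
s,im=sinks(); print(s["eef_pos"],yaw(s),s["joints"]); cv2.imwrite("pics/w5.png",im[:,:,::-1]); goto(.4922,.2689,.0105,s=s)
E
```

```text
t: 20.65
eef_pos: [0.4928, 0.2683, 0.1218]
orientation: [0.982, 0.19, 0.0, -0.0]
force: [0.2, -0.5, 0.1]
opening: 0.5
grasp_force: 0.0
square0 0.8 [346.  98.  43.  36.] [0.5756 0.2768] [24. 24.] ang 1.12 rgb [178. 177. 178.]
square0 0.79 [231. 165.  30.  31.] [0.4943 0.3447] [28. 25.] ang -1.16 rgb [154. 152. 152.]
square0 0.73 [286. 281.  23.  27.] [0.4061 0.2646] [35. 20.] ang 0.11 rgb [84. 57. 96.]
long0 0.84 [198. 246.  22.  38.] [0.4107 0.3519] [41. 23.] ang 0.25 rgb [151. 149. 148.]
[0.4927872  0.26827932 0.12181549] -1.189454374790395 [ 4.54174735e-01  1.52907352e-01  1.96617125e+00 -4.81245438e-05
  1.02231188e+00  1.64365419e+00]
delta [-0.0003 -0.0008  0.1113] turn 0.0 (other 0.0 ) j6 1.64
```

View pics/w5.png

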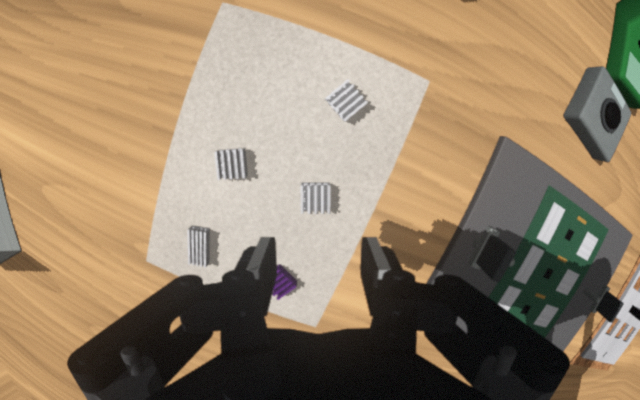

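The target square sits at (318,198), straight under the tool and square to the jaws.

```bash
python3 -m jog '[{"delta_pos":[0,-0.001,0.04],"turn":0},{"delta_pos":[0,-0.001,0.08],"turn":0},{"delta_pos":[0,-0.001,0.1],"turn":0},{"delta_pos":[0,-0.001,0.11],"turn":0},{"delta_pos":[0,-0.001,0.11],"turn":0},{"delta_pos":[0,-0.001,0.11],"turn":0}]' 0; python3 -m jog '[{"delta_pos":[0,0,0],"turn":0},{"delta_pos":[0,0,0],"turn":0},{"delta_pos":[0,0,0],"turn":0},{"delta_pos":[0,0,0],"turn":0},{"delta_pos":[0,0,0],"turn":0}]' -1 30; python3 -m jog '[{"delta_pos":[0,0,-0.03],"turn":0},{"delta_pos":[0,0,-0.06],"turn":0},{"delta_pos":[0,0,-0.09],"turn":0},{"delta_pos":[0,0,-0.09],"turn":0}]';  python3 - <<'E'
from h import *
fx,fy,a=.5095,-.011,-.01
for k in(-50,0,50): print(k,fx+k/1e3*np.cos(a)+.042*np.sin(a),fy-.042+k/1e3*np.sin(a))
goto(.5095+.05-.0004,-.0535,.1,-1.58)
E
```

```text
t: 21.4
eef_pos: [0.4931, 0.2704, 0.0127]
orientation: [0.982, 0.189, 0.001, -0.0]
force: [-0.1, 0.5, 0.2]
opening: 0.499
grasp_force: 0.0
t: 21.9
eef_pos: [0.4938, 0.2708, 0.0136]
orientation: [0.982, 0.189, 0.002, -0.0]
force: [-0.2, 0.3, 6.0]
opening: 0.268
grasp_force: 30.6
t: 22.3
eef_pos: [0.4957, 0.2717, 0.1071]
orientation: [0.982, 0.189, 0.005, -0.001]
force: [0.8, 0.6, 0.8]
opening: 0.27
grasp_force: 29.9
-50 0.4590825069791317 -0.05250000833329167
0 0.5090800069999649 -0.053000000000000005
50 0.5590775070207982 -0.05349999166670834
delta [-0.0621  0.3255  0.0062] turn 0.195 (other -1.3758 ) j6 1.65
```

```bash
python3 -m jog '[{"delta_pos":[-0.009,0.048,-0.02],"turn":0.05},{"delta_pos":[-0.018,0.096,-0.02],"turn":0.1},{"delta_pos":[-0.027,0.144,-0.02],"turn":0.15},{"delta_pos":[-0.036,0.19,-0.02],"turn":0.195},{"delta_pos":[-0.045,0.238,-0.02],"turn":0.195},{"delta_pos":[-0.054,0.285,-0.02],"turn":0.195},{"delta_pos":[-0.06,0.325,-0.02],"turn":0.195},{"delta_pos":[-0.06,0.325,-0.02],"turn":0.195},{"delta_pos":[-0.06,0.325,-0.02],"turn":0.195},{"delta_pos":[-0.06,0.325,-0.02],"turn":0.195}]'; cat >> h.py <<'E'
def pads(s,im):
    m=(im.min(2)>165).astype(np.uint8); n,l,st,c=cv2.connectedComponentsWithStats(m)
    for i in range(1,n):
        if st[i,4]<80: continue
        r=mrect(l==i,"wrist",.012,s)
        if 15<r[2]<r[1]<50: print("white",np.round(c[i]),np.round(r[0],4),np.round(r[1:3]),round(float(r[3]),2))
E
python3 - <<'E'
from h import *
s,im=shot("wrist"); print(s["eef_pos"],yaw(s)); cv2.imwrite("pics/w6.png",im[:,:,::-1]); pads(s,im); goto(.561,-.0535,.0255,-1.58,s=s)
E
```

```text
t: 23.3
eef_pos: [0.5564, -0.0531, 0.1209]
orientation: [1.0, -0.004, -0.001, -0.0]
force: [-0.0, 0.7, -0.8]
opening: 0.268
grasp_force: 30.0
[ 0.55641036 -0.05312622  0.12093558] -1.579628207040219
white [217. 196.] [0.56   0.0308] [42. 23.] -0.01
white [317. 196.] [ 0.559  -0.0533] [30. 30.] 1.56
white [598. 237.] [ 0.5007 -0.3972] [49. 19.] 0.32
white [223. 250.] [0.5095 0.0313] [43. 23.] -0.01
white [317. 300.] [ 0.4588 -0.0525] [30. 30.] 1.56
delta [0.0047 0.0004 0.0954] turn 0.0002 (other -1.5706 ) j6 1.44
```

View pics/w6.png

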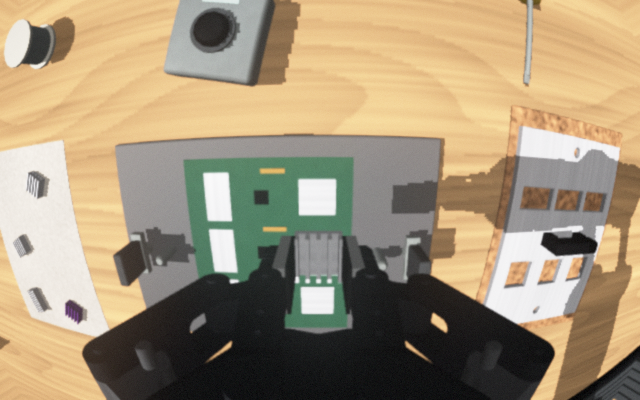

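```bash
python3 - <<'E'
from h import *
s=observe(); 
for off in (0,-.002,-.004):
  for dx in(.012,-.012):
    print(off,dx,[np.round(pix("wrist",[s["eef_pos"][0]+off+dx,s["eef_pos"][1],s["eef_pos"][2]-z],s)) for z in(.0136,.0016)])
E
```

```text
0 0.012 [array([315., 228.]), array([315., 237.])]
0 -0.012 [array([316., 269.]), array([315., 280.])]
-0.002 0.012 [array([315., 231.]), array([315., 241.])]
-0.002 -0.012 [array([316., 272.]), array([315., 284.])]
-0.004 0.012 [array([315., 235.]), array([315., 245.])]
-0.004 -0.012 [array([316., 276.]), array([315., 287.])]
```

```bash
python3 -m jog '[{"delta_pos":[0.0036,-0.001,0.04],"turn":0},{"delta_pos":[0.0036,-0.001,0.07],"turn":0},{"delta_pos":[0.0036,-0.001,0.085],"turn":0},{"delta_pos":[0.0036,-0.001,0.093],"turn":0},{"delta_pos":[0.0036,-0.001,0.0945],"turn":0},{"delta_pos":[0.0036,-0.001,0.0945],"turn":0},{"delta_pos":[0.0036,-0.001,0.0945],"turn":0}]'
```

```text
t: 24.05
eef_pos: [0.5622, -0.0532, 0.0287]
orientation: [1.0, -0.005, 0.001, 0.0]
force: [0.7, -1.1, -0.5]
opening: 0.27
grasp_force: 30.0
```

```bash
python3 -m jog '[{"delta_pos":[-0.0015,-0.0005,0.002],"turn":0},{"delta_pos":[-0.0015,-0.0005,0.003],"turn":0},{"delta_pos":[-0.0015,-0.0005,0.003],"turn":0},{"delta_pos":[-0.0015,-0.0005,0.003],"turn":0}]'
```

```text
t: 24.45
eef_pos: [0.5601, -0.0527, 0.0257]
orientation: [1.0, -0.005, 0.001, 0.0]
force: [-1.3, 0.8, 5.9]
opening: 0.265
grasp_force: 30.6
```

```bash
python3 -m jog '[{"delta_pos":[0,0,0],"turn":0},{"delta_pos":[0,0,0],"turn":0},{"delta_pos":[0,0,0],"turn":0},{"delta_pos":[0,0,-0.03],"turn":0},{"delta_pos":[0,0,-0.07],"turn":0},{"delta_pos":[0,0,-0.1],"turn":0},{"delta_pos":[0,0,-0.1],"turn":0}]' 0;  python3 - <<'E'
from h import *
sinks(zb=.012); goto(.494,.345,.12,-1.13)
E
```

```text
t: 25.15
eef_pos: [0.5633, -0.0532, 0.1296]
orientation: [1.0, -0.005, 0.005, 0.001]
force: [0.8, -0.7, -0.0]
opening: 0.5
grasp_force: 0.0
square0 0.82 [318. 206.  31.  30.] [ 0.5591 -0.0541] [26. 24.] ang -0.01 rgb [194. 194. 195.]
square0 0.65 [ 42. 189.  18.  26.] [0.5797 0.2565] [33. 32.] ang 1.02 rgb [156. 154. 153.]
square0 0.64 [ 25. 250.  16.  20.] [0.5023 0.3222] [39. 23.] ang -1.15 rgb [155. 151. 150.]
square0 0.54 [ 78. 310.  18.  21.] [0.4194 0.2508] [37. 33.] ang -0.46 rgb [108.  85. 108.]
long0 0.68 [218.  43.  36.  35.] [0.6976 0.0274] [30. 29.] ang 1.46 rgb [51. 47. 43.]
long0 0.6 [ 41. 304.  17.  22.] [0.421  0.3288] [40. 39.] ang -1.25 rgb [159. 154. 151.]
delta [-0.0684 -0.3969  0.0037] turn -0.225 (other 1.3458 ) j6 1.44
```

```bash
python3 -m jog '[{"delta_pos":[-0.008,-0.05,0],"turn":-0.05},{"delta_pos":[-0.017,-0.1,0],"turn":-0.1},{"delta_pos":[-0.026,-0.15,0],"turn":-0.15},{"delta_pos":[-0.035,-0.2,0],"turn":-0.2},{"delta_pos":[-0.044,-0.25,0],"turn":-0.225},{"delta_pos":[-0.052,-0.3,0],"turn":-0.225},{"delta_pos":[-0.06,-0.35,0],"turn":-0.225},{"delta_pos":[-0.067,-0.397,0.004],"turn":-0.225},{"delta_pos":[-0.067,-0.397,0.004],"turn":-0.225},{"delta_pos":[-0.067,-0.397,0.004],"turn":-0.225},{"delta_pos":[-0.067,-0.397,0.004],"turn":-0.225}]' 0;  python3 - <<'E'
from h import *
s,im=sinks(); print(yaw(s)); cv2.imwrite("pics/w7.png",im[120:290,220:420,::-1])
E
```

```text
t: 26.4
eef_pos: [0.4951, 0.3435, 0.1184]
orientation: [0.976, 0.219, -0.002, 0.001]
force: [-0.1, 0.2, -0.1]
opening: 0.504
grasp_force: 0.0
square0 0.9 [313. 199.  26.  28.] [0.4943 0.3459] [25. 23.] ang 0.44 rgb [163. 161. 162.]
square0 0.76 [344. 309.  36.  32.] [0.4063 0.2721] [31. 27.] ang 1.11 rgb [83. 55. 98.]
square0 0.72 [607. 282.  24.  21.] [ 0.5593 -0.0694] [47. 27.] ang 1.55 rgb [122. 122. 123.]
-1.1300932875217327
```

```bash
python3 -m jog '[{"delta_pos":[-0.001,-0.0025,0.04],"turn":0},{"delta_pos":[-0.001,-0.0025,0.08],"turn":0},{"delta_pos":[-0.001,-0.0025,0.1],"turn":0},{"delta_pos":[-0.001,-0.0025,0.107],"turn":0},{"delta_pos":[-0.001,-0.0025,0.107],"turn":0},{"delta_pos":[-0.001,-0.0025,0.107],"turn":0}]' 0; python3 -m jog '[{"delta_pos":[0,0,0],"turn":0},{"delta_pos":[0,0,0],"turn":0},{"delta_pos":[0,0,0],"turn":0},{"delta_pos":[0,0,0],"turn":0},{"delta_pos":[0,0,0],"turn":0}]' -1 30; python3 -m jog '[{"delta_pos":[0,0,-0.04],"turn":0},{"delta_pos":[0,0,-0.08],"turn":0},{"delta_pos":[0,0,-0.11],"turn":0},{"delta_pos":[0,0,-0.11],"turn":0},{"delta_pos":[0,0,-0.11],"turn":0}]';  python3 - <<'E'
from h import *
goto(.51,-.052,.12,-1.58)
E
```

```text
t: 27.15
eef_pos: [0.4954, 0.347, 0.0146]
orientation: [0.976, 0.218, 0.001, -0.0]
force: [0.1, 0.2, 1.0]
opening: 0.5
grasp_force: 0.0
t: 27.65
eef_pos: [0.4957, 0.3477, 0.0154]
orientation: [0.976, 0.219, 0.002, -0.0]
force: [-0.3, -1.3, 6.1]
opening: 0.263
grasp_force: 30.1
t: 28.15
eef_pos: [0.4945, 0.3474, 0.1245]
orientation: [0.976, 0.219, 0.001, -0.0]
force: [-0.8, -0.7, -0.6]
opening: 0.267
grasp_force: 29.6
delta [-0.1565  0.3678  0.0039] turn 0.2251 (other -1.3457 ) j6 1.7
```

```bash
python3 -m jog '[{"delta_pos":[-0.021,0.048,0],"turn":0.05},{"delta_pos":[-0.041,0.095,0],"turn":0.1},{"delta_pos":[-0.062,0.143,0],"turn":0.15},{"delta_pos":[-0.082,0.19,0],"turn":0.2},{"delta_pos":[-0.103,0.238,0],"turn":0.225},{"delta_pos":[-0.123,0.285,0],"turn":0.225},{"delta_pos":[-0.143,0.332,0],"turn":0.225},{"delta_pos":[-0.156,0.368,0],"turn":0.225},{"delta_pos":[-0.156,0.368,0.03],"turn":0.225},{"delta_pos":[-0.156,0.368,0.06],"turn":0.225},{"delta_pos":[-0.156,0.368,0.06],"turn":0.225},{"delta_pos":[-0.156,0.368,0.06],"turn":0.225},{"delta_pos":[-0.156,0.368,0.06],"turn":0.225}]';  python3 - <<'E'
from h import *
goto(.511,-.052,.0274,-1.58)
E
```

```text
t: 29.45
eef_pos: [0.5105, -0.0522, 0.0639]
orientation: [1.0, -0.004, 0.0, 0.0]
force: [0.3, -0.3, -0.2]
opening: 0.267
grasp_force: 29.7
delta [ 0.0004 -0.0002  0.0365] turn 0.0004 (other -1.5704 ) j6 1.43
```

```bash
python3 -m jog '[{"delta_pos":[0,0,0.02],"turn":0},{"delta_pos":[0,0,0.033],"turn":0},{"delta_pos":[0,0,0.037],"turn":0},{"delta_pos":[0,0,0.037],"turn":0},{"delta_pos":[0,0,0.037],"turn":0}]'
```

```text
t: 29.95
eef_pos: [0.51, -0.0521, 0.0273]
orientation: [1.0, -0.004, -0.0, -0.0]
force: [-3.1, 1.1, 5.5]
opening: 0.267
grasp_force: 30.3
```

Contact made; release, rise, check, and plan for the third square (jaw -0.46).

```bash
python3 -m jog '[{"delta_pos":[0,0,0],"turn":0},{"delta_pos":[0,0,0],"turn":0},{"delta_pos":[0,0,0],"turn":0},{"delta_pos":[0,0,-0.03],"turn":0},{"delta_pos":[0,0,-0.07],"turn":0},{"delta_pos":[0,0,-0.1],"turn":0},{"delta_pos":[0,0,-0.1],"turn":0}]' 0;  python3 - <<'E'
from h import *
sinks(zb=.012); goto(.5756,.2768,.12,-.46)
E
```

```text
t: 30.65
eef_pos: [0.5141, -0.0531, 0.1315]
orientation: [1.0, -0.005, 0.005, 0.001]
force: [1.4, -0.6, 0.7]
opening: 0.5
grasp_force: 0.0
square0 0.74 [ 37. 148.  19.  22.] [0.5767 0.257 ] [35. 28.] ang 1.11 rgb [156. 155. 155.]
square0 0.7 [318. 147.  33.  31.] [ 0.5587 -0.0542] [25. 24.] ang -0.01 rgb [204. 204. 206.]
square0 0.61 [ 68. 281.  20.  24.] [0.4146 0.2511] [38. 30.] ang -0.59 rgb [109.  83. 108.]
square0 0.55 [317. 207.  27.  29.] [ 0.5089 -0.0537] [26. 23.] ang -0.01 rgb [195. 195. 197.]
square0 0.49 [516.  20.   5.  40.] [ 0.684  -0.2384] [46.  8.] ang -0.11 rgb [178. 171. 159.]
long0 0.55 [ 32. 273.  15.  25.] [0.4186 0.3285] [36. 33.] ang 0.2 rgb [155. 150. 148.]
delta [ 0.0631 -0.3299  0.0057] turn -0.56 (other 1.0108 ) j6 1.43
```

```bash
python3 -m jog '[{"delta_pos":[0.01,-0.05,0],"turn":-0.07},{"delta_pos":[0.02,-0.1,0],"turn":-0.14},{"delta_pos":[0.03,-0.15,0],"turn":-0.21},{"delta_pos":[0.04,-0.2,0],"turn":-0.28},{"delta_pos":[0.05,-0.25,0],"turn":-0.35},{"delta_pos":[0.06,-0.3,0],"turn":-0.42},{"delta_pos":[0.065,-0.33,0.008],"turn":-0.49},{"delta_pos":[0.065,-0.33,0.008],"turn":-0.56},{"delta_pos":[0.065,-0.33,0.008],"turn":-0.56},{"delta_pos":[0.065,-0.33,0.008],"turn":-0.56},{"delta_pos":[0.065,-0.33,0.008],"turn":-0.56}]' 0;  python3 - <<'E'
from h import *
s,im=sinks(); print(yaw(s)); goto(.5756,.2768,.0125,-.46)
E
```

```text
t: 31.9
eef_pos: [0.5774, 0.2758, 0.1172]
orientation: [0.851, 0.526, -0.001, -0.0]
force: [0.0, 1.0, -1.0]
opening: 0.495
grasp_force: 0.0
square0 0.86 [165. 275.  29.  27.] [0.4063 0.2715] [31. 30.] ang -0.47 rgb [81. 55. 92.]
square0 0.62 [315. 198.  30.  34.] [0.5761 0.2769] [28. 25.] ang 1.09 rgb [156. 154. 154.]
long0 0.68 [124. 204.  28.  35.] [0.4115 0.3528] [43. 21.] ang 0.26 rgb [137. 134. 134.]
-0.4632644085278168
delta [-0.0003 -0.0025  0.1057] turn -0.0012 (other 1.5696 ) j6 0.87
```

```bash
python3 -m jog '[{"delta_pos":[-0.001,-0.0018,0.04],"turn":0},{"delta_pos":[-0.001,-0.0018,0.08],"turn":0},{"delta_pos":[-0.001,-0.0018,0.1],"turn":0},{"delta_pos":[-0.001,-0.0018,0.108],"turn":0},{"delta_pos":[-0.001,-0.0018,0.108],"turn":0},{"delta_pos":[-0.001,-0.0018,0.108],"turn":0}]' 0; python3 -m jog '[{"delta_pos":[0,0,0],"turn":0},{"delta_pos":[0,0,0],"turn":0},{"delta_pos":[0,0,0],"turn":0},{"delta_pos":[0,0,0],"turn":0},{"delta_pos":[0,0,0],"turn":0}]' -1 30; python3 -m jog '[{"delta_pos":[0,0,-0.04],"turn":0},{"delta_pos":[0,0,-0.08],"turn":0},{"delta_pos":[0,0,-0.11],"turn":0},{"delta_pos":[0,0,-0.11],"turn":0},{"delta_pos":[0,0,-0.11],"turn":0}]';  python3 - <<'E'
from h import *
goto(.461,-.052,.06,-1.58)
E
```

```text
t: 32.65
eef_pos: [0.5772, 0.277, 0.0117]
orientation: [0.85, 0.527, 0.001, 0.0]
force: [-0.0, -0.5, -0.3]
opening: 0.505
grasp_force: 0.0
t: 33.15
eef_pos: [0.5777, 0.2775, 0.0124]
orientation: [0.85, 0.527, 0.002, 0.0]
force: [-1.1, -1.2, 6.6]
opening: 0.268
grasp_force: 30.2
t: 33.65
eef_pos: [0.5766, 0.2771, 0.1216]
orientation: [0.85, 0.527, 0.001, 0.0]
force: [0.1, 0.0, -1.2]
opening: 0.27
grasp_force: 29.6
delta [-0.3463  0.0424  0.0609] turn 0.56 (other -1.0108 ) j6 0.87
```

```bash
python3 -m jog '[{"delta_pos":[-0.049,0.006,0],"turn":0.07},{"delta_pos":[-0.098,0.012,0],"turn":0.14},{"delta_pos":[-0.147,0.018,0],"turn":0.21},{"delta_pos":[-0.196,0.024,0],"turn":0.28},{"delta_pos":[-0.245,0.03,0],"turn":0.35},{"delta_pos":[-0.294,0.036,0],"turn":0.42},{"delta_pos":[-0.343,0.042,0],"turn":0.49},{"delta_pos":[-0.346,0.042,0.01],"turn":0.56},{"delta_pos":[-0.346,0.042,0.03],"turn":0.56},{"delta_pos":[-0.346,0.042,0.06],"turn":0.56},{"delta_pos":[-0.346,0.042,0.06],"turn":0.56},{"delta_pos":[-0.346,0.042,0.06],"turn":0.56},{"delta_pos":[-0.346,0.042,0.06],"turn":0.56}]';  python3 - <<'E'
from h import *
goto(.4603,-.0515,.0244,-1.58)
E
```

```text
t: 34.95
eef_pos: [0.4604, -0.0518, 0.0607]
orientation: [1.0, -0.004, 0.0, 0.0]
force: [-0.4, 0.4, -1.2]
opening: 0.266
grasp_force: 29.7
delta [-0.0001 -0.0003  0.0363] turn 0.0002 (other -1.5706 ) j6 1.41
```

```bash
python3 -m jog '[{"delta_pos":[0,0,0.02],"turn":0},{"delta_pos":[0,0,0.033],"turn":0},{"delta_pos":[0,0,0.037],"turn":0},{"delta_pos":[0,0,0.037],"turn":0},{"delta_pos":[0,0,0.037],"turn":0}]'
```

```text
t: 35.45
eef_pos: [0.4599, -0.0517, 0.0244]
orientation: [1.0, -0.004, -0.001, -0.0]
force: [-3.7, 1.7, 8.9]
opening: 0.269
grasp_force: 30.6
```

```bash
python3 -m jog '[{"delta_pos":[0,0,0],"turn":0},{"delta_pos":[0,0,0],"turn":0},{"delta_pos":[0,0,0],"turn":0},{"delta_pos":[0,0,-0.03],"turn":0},{"delta_pos":[0,0,-0.07],"turn":0},{"delta_pos":[0,0,-0.1],"turn":0},{"delta_pos":[0,0,-0.1],"turn":0}]' 0;  python3 - <<'E'
from h import *
sinks(zb=.012); goto(.410,.352,.12,-1.31)
E
```

```text
t: 36.15
eef_pos: [0.464, -0.0526, 0.1282]
orientation: [1.0, -0.005, 0.005, 0.001]
force: [0.4, 0.0, 1.3]
opening: 0.505
grasp_force: 0.0
square0 0.97 [318.  84.  35.  29.] [ 0.5587 -0.0541] [25. 22.] ang 1.56 rgb [205. 206. 207.]
square0 0.7 [ 56. 248.  18.  22.] [0.4119 0.2512] [32. 31.] ang 1.09 rgb [ 99.  72. 102.]
square0 0.6 [317. 150.  33.  32.] [ 0.5081 -0.0533] [24. 24.] ang -0.01 rgb [202. 203. 204.]
long0 0.56 [ 20. 239.  15.  24.] [0.415  0.3288] [36. 34.] ang -1.31 rgb [155. 151. 150.]
delta [-0.0532 -0.4034  0.0028] turn -0.135 (other 1.4358 ) j6 1.41
```

```bash
python3 -m jog '[{"delta_pos":[-0.006,-0.05,0],"turn":-0.05},{"delta_pos":[-0.013,-0.1,0],"turn":-0.1},{"delta_pos":[-0.019,-0.15,0],"turn":-0.135},{"delta_pos":[-0.026,-0.2,0],"turn":-0.135},{"delta_pos":[-0.032,-0.25,0],"turn":-0.135},{"delta_pos":[-0.039,-0.3,0],"turn":-0.135},{"delta_pos":[-0.045,-0.35,0],"turn":-0.135},{"delta_pos":[-0.05,-0.403,0.004],"turn":-0.135},{"delta_pos":[-0.05,-0.403,0.004],"turn":-0.135},{"delta_pos":[-0.05,-0.403,0.004],"turn":-0.135},{"delta_pos":[-0.05,-0.403,0.004],"turn":-0.135}]' 0;  python3 - <<'E'
from h import *
s,im=sinks(); print(yaw(s)); cv2.imwrite("pics/w8.png",im[:,:,::-1]); goto(.41,.352,.0125,-1.31)
E
```

```text
t: 37.4
eef_pos: [0.4127, 0.35, 0.1174]
orientation: [0.991, 0.13, -0.002, 0.001]
force: [0.1, -0.1, -0.4]
opening: 0.5
grasp_force: 0.0
square0 0.73 [624. 241.  11.  18.] [ 0.4594 -0.0644] [38. 26.] ang -1.52 rgb [97. 99. 99.]
square0 0.71 [401. 231.  37.  40.] [0.4046 0.2716] [30. 24.] ang 1.06 rgb [62. 48. 65.]
square0 0.58 [633. 210.  13.  20.] [ 0.5093 -0.0646] [41. 26.] ang -1.55 rgb [145. 145. 147.]
long0 0.82 [312. 201.  21.  44.] [0.4098 0.3531] [38. 19.] ang 0.24 rgb [172. 170. 170.]
-1.3098391559859548
delta [-0.0028 -0.0031  0.1061] turn -0.001 (other 1.5698 ) j6 1.97
```

View pics/w8.png

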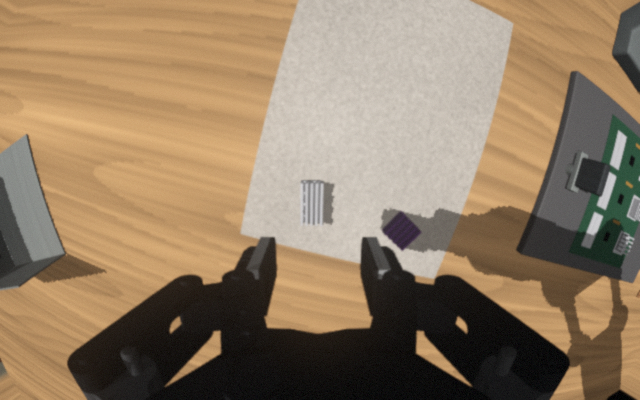

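The long sink is at (313,202), alone and aligned with the jaws; the purple one at (402,230) stays clear of the finger.

```bash
python3 -m jog '[{"delta_pos":[-0.003,-0.0037,0.04],"turn":0.005},{"delta_pos":[-0.003,-0.0037,0.08],"turn":0.005},{"delta_pos":[-0.003,-0.0037,0.1],"turn":0.005},{"delta_pos":[-0.003,-0.0037,0.108],"turn":0.005},{"delta_pos":[-0.003,-0.0037,0.108],"turn":0.005},{"delta_pos":[-0.003,-0.0037,0.108],"turn":0.005}]' 0; python3 -m jog '[{"delta_pos":[0,0,0],"turn":0},{"delta_pos":[0,0,0],"turn":0},{"delta_pos":[0,0,0],"turn":0},{"delta_pos":[0,0,0],"turn":0},{"delta_pos":[0,0,0],"turn":0},{"delta_pos":[0,0,0],"turn":0}]' -1 30; python3 -m jog '[{"delta_pos":[0,0,-0.04],"turn":0},{"delta_pos":[0,0,-0.08],"turn":0},{"delta_pos":[0,0,-0.11],"turn":0},{"delta_pos":[0,0,-0.11],"turn":0},{"delta_pos":[0,0,-0.11],"turn":0}]';  python3 - <<'E'
from h import *
goto(.511,.0325,.06,-1.58)
E
```

```text
t: 38.15
eef_pos: [0.411, 0.3545, 0.0125]
orientation: [0.992, 0.125, 0.001, -0.001]
force: [-0.2, 1.1, 0.4]
opening: 0.503
grasp_force: 0.0
t: 38.75
eef_pos: [0.4112, 0.3553, 0.013]
orientation: [0.992, 0.125, 0.001, -0.001]
force: [0.6, -1.1, 7.0]
opening: 0.196
grasp_force: 30.0
t: 39.25
eef_pos: [0.4103, 0.3548, 0.1224]
orientation: [0.992, 0.125, 0.001, -0.001]
force: [-0.0, 0.2, -0.6]
opening: 0.2
grasp_force: 29.5
delta [0.0173 0.3373 0.0621] turn 0.1301 (other -1.4407 ) j6 1.99
```

```bash
python3 -m jog '[{"delta_pos":[0.002,0.048,0],"turn":0.05},{"delta_pos":[0.005,0.096,0],"turn":0.1},{"delta_pos":[0.007,0.144,0],"turn":0.13},{"delta_pos":[0.01,0.19,0],"turn":0.13},{"delta_pos":[0.012,0.24,0],"turn":0.13},{"delta_pos":[0.015,0.288,0],"turn":0.13},{"delta_pos":[0.0175,0.337,0],"turn":0.13},{"delta_pos":[0.0175,0.337,0],"turn":0.13},{"delta_pos":[0.0175,0.337,0.03],"turn":0.13},{"delta_pos":[0.0175,0.337,0.06],"turn":0.13},{"delta_pos":[0.0175,0.337,0.06],"turn":0.13},{"delta_pos":[0.0175,0.337,0.06],"turn":0.13},{"delta_pos":[0.0175,0.337,0.06],"turn":0.13}]';  python3 - <<'E'
from h import *
goto(.511,.0325,.025,-1.58)
E
```

```text
t: 40.55
eef_pos: [0.511, 0.0327, 0.062]
orientation: [1.0, -0.004, 0.001, -0.0]
force: [-0.7, 0.8, 0.2]
opening: 0.201
grasp_force: 29.6
delta [-0.      0.0002  0.037 ] turn 0.0004 (other -1.5704 ) j6 1.59
```

```bash
python3 -m jog '[{"delta_pos":[0,0,0.02],"turn":0},{"delta_pos":[0,0,0.033],"turn":0},{"delta_pos":[0,0,0.0375],"turn":0},{"delta_pos":[0,0,0.0375],"turn":0},{"delta_pos":[0,0,0.0375],"turn":0}]';  python3 -m jog '[{"delta_pos":[0,0,0],"turn":0},{"delta_pos":[0,0,0],"turn":0},{"delta_pos":[0,0,0],"turn":0},{"delta_pos":[0,0,-0.03],"turn":0},{"delta_pos":[0,0,-0.07],"turn":0},{"delta_pos":[0,0,-0.12],"turn":0},{"delta_pos":[-0.05,0.02,-0.16],"turn":0},{"delta_pos":[-0.1,0.04,-0.2],"turn":0},{"delta_pos":[-0.11,0.04,-0.2],"turn":0},{"delta_pos":[-0.11,0.04,-0.2],"turn":0}]' 0;  python3 - <<'E'
from h import *
s,im=sinks(zb=.012); print(s["eef_pos"]); cv2.imwrite("pics/w9.png",im[:,:,::-1]); pads(s,im)
for o in nets.outline_of("switch_top","wrist")[:3]:
    m=mrect(o["mask"],"wrist",.041,s); print("sw",round(o["score"],2),np.round(o["extent"]),np.round(m[0],4),np.round(m[1:3]))
goto(.692,.024,.13)
E
```

```text
t: 41.05
eef_pos: [0.5105, 0.0325, 0.025]
orientation: [1.0, -0.005, -0.0, -0.0]
force: [-2.7, 0.0, 6.3]
opening: 0.195
grasp_force: 30.4
t: 42.05
eef_pos: [0.3988, -0.0076, 0.2271]
orientation: [1.0, -0.005, 0.003, 0.0]
force: [1.1, -0.0, -0.6]
opening: 0.498
grasp_force: 0.0
square0 0.96 [358.  37.  24.  22.] [ 0.5575 -0.0538] [26. 25.] ang -0.02 rgb [182. 182. 184.]
square0 0.92 [373. 103.  22.  26.] [ 0.4836 -0.0706] [27. 26.] ang 1.52 rgb [175. 176. 177.]
square0 0.73 [359. 121.  24.  19.] [ 0.4604 -0.0523] [27. 23.] ang -1.56 rgb [223. 223. 225.]
square0 0.61 [117. 176.  20.  24.] [0.4076 0.2586] [31. 27.] ang 1.12 rgb [ 96.  70. 101.]
long0 0.79 [281.  81.  14.  31.] [0.5073 0.0305] [36. 21.] ang -0.01 rgb [184. 185. 187.]
[ 0.39878086 -0.00763523  0.22710633]
white [281.  37.] [0.5604 0.0308] [42. 22.] -0.03
white [355.  37.] [ 0.5595 -0.0534] [30. 30.] -0.02
white [280.  78.] [0.5107 0.0317] [41. 21.] -0.01
white [282. 123.] [0.4605 0.0314] [41. 22.] -0.02
sw 0.18 [280.  82.  20.  33.] [0.5051 0.0288] [34. 19.]
delta [ 0.2915 -0.0333  0.093 ] turn 0.0 (other 0.0 ) j6 1.5
```

View pics/w9.png

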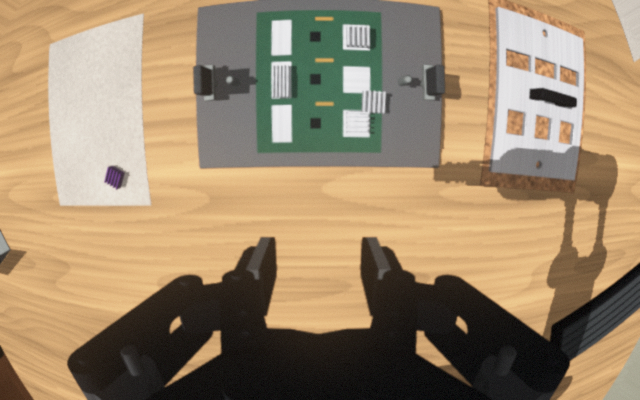

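The middle square has been knocked to (375,101) ≈ (0.484,-0.071); the others stand on their pads. I go above it for a close look.

```bash
python3 -m jog '[{"delta_pos":[0.04,0.03,0.03],"turn":0},{"delta_pos":[0.087,0.063,0.07],"turn":0},{"delta_pos":[0.087,0.063,0.107],"turn":0},{"delta_pos":[0.087,0.063,0.107],"turn":0},{"delta_pos":[0.087,0.063,0.107],"turn":0},{"delta_pos":[0.087,0.063,0.107],"turn":0}]' -0.2;  python3 - <<'E'
from h import *
s,im=sinks(zb=.012); print(s["eef_pos"],yaw(s)); cv2.imwrite("pics/w10.png",im[:,:,::-1])
E
```

```text
t: 42.85
eef_pos: [0.4865, -0.0701, 0.1168]
orientation: [1.0, -0.004, -0.0, -0.0]
force: [-0.1, -0.9, 0.9]
opening: 0.397
grasp_force: 0.0
square0 0.75 [293. 110.  36.  33.] [ 0.5583 -0.0532] [24. 24.] ang 1.54 rgb [199. 200. 201.]
square0 0.61 [317. 209.  27.  34.] [ 0.485  -0.0707] [25. 24.] ang -0.02 rgb [192. 192. 194.]
square0 0.56 [294. 232.  28.  29.] [ 0.4616 -0.0535] [27. 22.] ang -0.02 rgb [175. 175. 176.]
square0 0.52 [ 47. 264.  19.  24.] [0.4137 0.2496] [34. 32.] ang -0.45 rgb [ 99.  73. 100.]
long0 0.73 [192. 181.  29.  42.] [0.5079 0.0297] [37. 24.] ang -0.03 rgb [182. 184. 184.]
[ 0.48652486 -0.07008155  0.11684736] -1.579501723979398
```

View pics/w10.png

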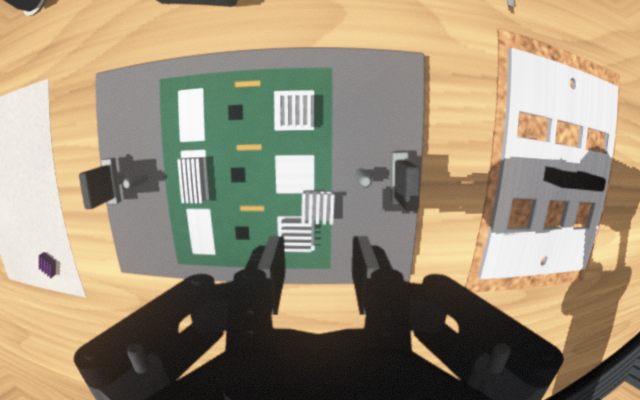

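```bash
python3 -m jog '[{"delta_pos":[0.001,0,0.04],"turn":0},{"delta_pos":[0.001,0,0.075],"turn":0},{"delta_pos":[0.001,0,0.089],"turn":0},{"delta_pos":[0.001,0,0.0935],"turn":0},{"delta_pos":[0.001,0,0.0935],"turn":0},{"delta_pos":[0.001,0,0.0935],"turn":0}]' -0.2; python3 -m jog '[{"delta_pos":[0,0,0],"turn":0},{"delta_pos":[0,0,0],"turn":0},{"delta_pos":[0,0,0],"turn":0},{"delta_pos":[0,0,0],"turn":0},{"delta_pos":[0,0,0],"turn":0}]' -1 30; python3 -m jog '[{"delta_pos":[0,0,-0.02],"turn":0},{"delta_pos":[0,0,-0.04],"turn":0},{"delta_pos":[0,0,-0.05],"turn":0},{"delta_pos":[0,0,-0.05],"turn":0},{"delta_pos":[0,0,-0.05],"turn":0}]'; python3 - <<'E'
from h import *
goto(.5115,-.0515,.06)
E
```

```text
t: 43.6
eef_pos: [0.4891, -0.0708, 0.025]
orientation: [1.0, -0.005, 0.002, 0.0]
force: [0.1, 0.6, -0.1]
opening: 0.395
grasp_force: 0.0
t: 44.1
eef_pos: [0.4893, -0.0709, 0.0251]
orientation: [1.0, -0.005, 0.002, 0.0]
force: [-0.1, 0.2, 6.6]
opening: 0.267
grasp_force: 30.0
t: 44.6
eef_pos: [0.4874, -0.0706, 0.0731]
orientation: [1.0, -0.005, 0.0, 0.0]
force: [-0.2, -0.0, -0.3]
opening: 0.267
grasp_force: 29.6
delta [ 0.0239 -0.0193  0.0131] turn 0.0 (other 0.0 ) j6 1.39
```

```bash
python3 -m jog '[{"delta_pos":[0.026,-0.0188,0],"turn":0},{"delta_pos":[0.026,-0.0188,0.01],"turn":0},{"delta_pos":[0.026,-0.0188,0.03],"turn":0},{"delta_pos":[0.026,-0.0188,0.043],"turn":0},{"delta_pos":[0.026,-0.0188,0.0475],"turn":0},{"delta_pos":[0.026,-0.0188,0.0475],"turn":0},{"delta_pos":[0.026,-0.0188,0.0475],"turn":0}]'
```

```text
t: 45.3
eef_pos: [0.5117, -0.0519, 0.0252]
orientation: [1.0, -0.005, -0.002, -0.0]
force: [-3.8, 2.0, 4.9]
opening: 0.267
grasp_force: 30.3
```

Release, go up and back for a look at everything, then shut the gripper for the switch.

```bash
python3 -m jog '[{"delta_pos":[0,0,0],"turn":0},{"delta_pos":[0,0,0],"turn":0},{"delta_pos":[0,0,0],"turn":0},{"delta_pos":[0,0,-0.03],"turn":0},{"delta_pos":[0,0,-0.07],"turn":0},{"delta_pos":[0,0,-0.12],"turn":0},{"delta_pos":[-0.03,-0.02,-0.16],"turn":0},{"delta_pos":[-0.06,-0.04,-0.2],"turn":0},{"delta_pos":[-0.06,-0.04,-0.2],"turn":0},{"delta_pos":[-0.06,-0.04,-0.2],"turn":0}]' -0.1;  python3 - <<'E'
from h import *
s,im=sinks(zb=.012); print(s["eef_pos"]); cv2.imwrite("pics/w11.png",im[:,:,::-1])
for o in nets.outline_of("switch_top","wrist")[:3]:
    m=mrect(o["mask"],"wrist",.041,s); print("sw",round(o["score"],2),np.round(o["extent"]),np.round(m[0],4),np.round(m[1:3]))
print([pix("wrist",[x,-.053,.022],s) for x in(.459,.509,.559)]); goto(.692,.024,.13)
E
```

```text
t: 46.3
eef_pos: [0.4547, -0.0112, 0.2273]
orientation: [1.0, -0.004, 0.002, 0.0]
force: [-0.2, -0.4, -1.0]
opening: 0.452
grasp_force: 0.0
square0 0.94 [357.  84.  27.  23.] [ 0.5587 -0.0539] [25. 25.] ang -1.55 rgb [196. 196. 197.]
square0 0.7 [355. 172.  26.  21.] [ 0.4589 -0.0531] [27. 24.] ang -0.14 rgb [195. 195. 196.]
square0 0.66 [353. 132.  23.  19.] [ 0.5055 -0.053 ] [23. 22.] ang -1.56 rgb [184. 186. 187.]
square0 0.66 [120. 215.  22.  24.] [0.4087 0.2589] [29. 29.] ang 1.13 rgb [105.  79. 109.]
long0 0.69 [278. 130.  14.  32.] [0.5074 0.031 ] [36. 20.] ang -0.03 rgb [192. 193. 194.]
[ 0.45465637 -0.01122907  0.22727322]
[array([354.1207756 , 173.57516172]), array([354.61004706, 128.87631682]), array([354.59326468,  83.66782532])]
delta [ 0.2385 -0.0381  0.0927] turn 0.0 (other 0.0 ) j6 1.5
```

View pics/w11.png

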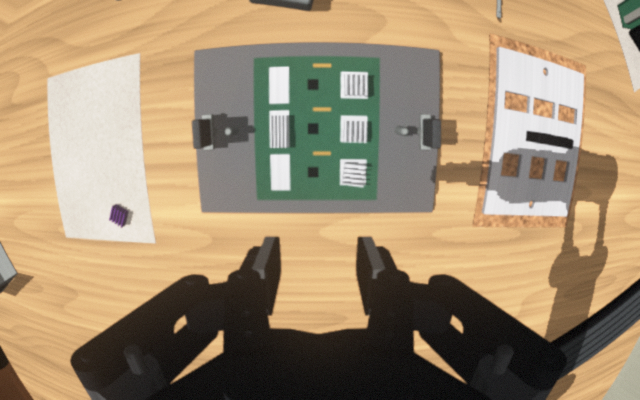

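All sinks are on pads, but the nearest square at (355,172) looks turned about 0.14 rad. A squeeze will straighten it; go above it and measure.

```bash
python3 -m jog '[{"delta_pos":[0.005,0.04,0.05],"turn":0},{"delta_pos":[0.005,0.04,0.1],"turn":0},{"delta_pos":[0.005,0.04,0.108],"turn":0},{"delta_pos":[0.005,0.04,0.108],"turn":0},{"delta_pos":[0.005,0.04,0.108],"turn":0}]' 0;  python3 - <<'E'
from h import *
s,im=sinks(zb=.012); print(s["eef_pos"]); cv2.imwrite("pics/w12.png",cv2.resize(im[60:280,200:400,::-1],None,fx=2.5,fy=2.5))
print([pix("wrist",[x,-.053,.022],s) for x in(.459,.509,.559)])
E
```

```text
t: 47.0
eef_pos: [0.4582, -0.0518, 0.1166]
orientation: [1.0, -0.005, -0.001, -0.0]
force: [-0.3, 0.3, -0.4]
opening: 0.504
grasp_force: 0.0
square0 0.81 [318.  74.  36.  30.] [ 0.5578 -0.054 ] [25. 24.] ang 1.56 rgb [205. 206. 207.]
square0 0.75 [319. 204.  33.  35.] [ 0.4587 -0.0533] [28. 24.] ang -0.13 rgb [186. 186. 187.]
square0 0.74 [ 51. 245.  20.  25.] [0.412 0.25 ] [33. 32.] ang 1.13 rgb [100.  74. 103.]
square0 0.55 [317. 144.  34.  30.] [ 0.5064 -0.0531] [24. 23.] ang -0.01 rgb [198. 199. 201.]
long0 0.83 [209. 145.  25.  44.] [0.5072 0.03  ] [36. 22.] ang -0.01 rgb [187. 188. 189.]
[ 0.45820093 -0.05175395  0.11657717]
[array([317.94155853, 203.72982391]), array([317.26316846, 138.56623074]), array([316.56864178,  71.22512688])]
```

View pics/w12.png

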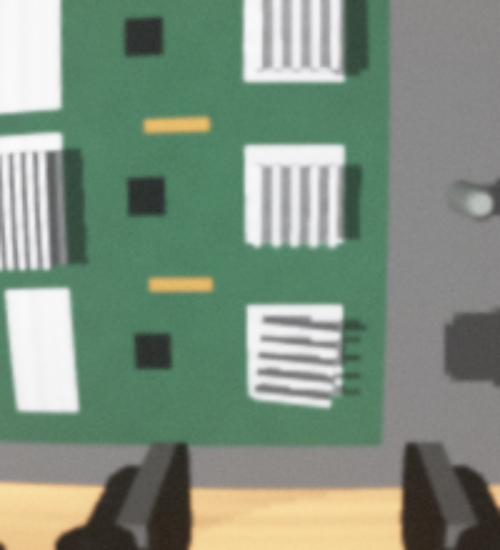

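```bash
python3 -m jog '[{"delta_pos":[0,0,0.04],"turn":0},{"delta_pos":[0,0,0.075],"turn":0},{"delta_pos":[0,0,0.089],"turn":0},{"delta_pos":[0,0,0.0925],"turn":0},{"delta_pos":[0,0,0.0925],"turn":0},{"delta_pos":[0,0,0.0925],"turn":0}]' 0; python3 -m jog '[{"delta_pos":[0,0,0],"turn":0},{"delta_pos":[0,0,0],"turn":0},{"delta_pos":[0,0,0],"turn":0},{"delta_pos":[0,0,0],"turn":0},{"delta_pos":[0,0,0],"turn":0}]' -1 25; python3 -m jog '[{"delta_pos":[0,0,0],"turn":0},{"delta_pos":[0,0,0],"turn":0},{"delta_pos":[0,0,0],"turn":0},{"delta_pos":[0,0,-0.04],"turn":0},{"delta_pos":[0,0,-0.08],"turn":0},{"delta_pos":[0,0,-0.095],"turn":0},{"delta_pos":[0,0,-0.095],"turn":0},{"delta_pos":[0,0,-0.095],"turn":0}]' 0;  python3 - <<'E'
from h import *
s,im=sinks(zb=.012); cv2.imwrite("pics/w13.png",im[:,:,::-1])
goto(.692,.024,.15)
E
```

```text
t: 47.75
eef_pos: [0.4605, -0.0517, 0.027]
orientation: [1.0, -0.004, 0.002, 0.0]
force: [0.4, -0.6, 1.0]
opening: 0.501
grasp_force: 0.0
t: 48.25
eef_pos: [0.4602, -0.0517, 0.027]
orientation: [1.0, -0.005, 0.002, 0.0]
force: [-0.7, 0.7, 5.2]
opening: 0.275
grasp_force: 23.6
t: 49.05
eef_pos: [0.4583, -0.0515, 0.1198]
orientation: [1.0, -0.005, -0.0, -0.0]
force: [-0.3, 0.8, -0.0]
opening: 0.5
grasp_force: 0.0
square0 0.84 [318. 203.  33.  32.] [ 0.4585 -0.0528] [27. 23.] ang -0.11 rgb [189. 189. 190.]
square0 0.72 [319.  75.  36.  33.] [ 0.5575 -0.0541] [26. 25.] ang 1.56 rgb [207. 208. 209.]
square0 0.58 [ 50. 242.  19.  27.] [0.4123 0.2502] [31. 31.] ang -0.43 rgb [ 98.  71. 102.]
square0 0.56 [212. 144.  25.  46.] [0.5073 0.03  ] [36. 22.] ang -0.02 rgb [188. 189. 190.]
delta [ 0.2341 -0.0774 -0.0325] turn 0.0 (other 0.0 ) j6 1.41
```

```bash
cat >> h.py <<'E'
def fin(s,im,x,y,z=.024,name=None):
    # rectified patch (0.25 mm/px), dominant edge orientation mod 90 deg
    n=112; g=np.zeros((n,n,2),np.float32)
    for i in range(n):
        for j in range(n): g[i,j]=pix("wrist",[x+(j-n/2)*.00025,y-(i-n/2)*.00025,z],s)
    p=cv2.GaussianBlur(cv2.cvtColor(cv2.remap(im,g[...,0],g[...,1],cv2.INTER_CUBIC),cv2.COLOR_RGB2GRAY).astype(np.float32),(0,0),3)
    a=cv2.Sobel(p,cv2.CV_32F,1,0)[16:-16,16:-16]; b=-cv2.Sobel(p,cv2.CV_32F,0,1)[16:-16,16:-16]
    t=np.angle(((a+1j*b)**4).sum())/4
    return round(float(t),3)
E
python3 - <<'E'
from h import *
s=observe()
for f in("pics/w10.png","pics/w13.png"):
    im=cv2.imread(f)[:,:,::-1].copy()
    if "w10" in f: continue
    for p in((.4585,-.0528),(.507,-.053),(.5575,-.054),(.5073,.03)): print(p,fin(s,im,*p))
E
```

```text
Traceback (most recent call last):
  File "h.py", line 58, in fin
    for j in range(n): g[i,j]=pix("wrist",[x+(j-n/2)*.00025,y-(i-n/2)*.00025,z],s)
                              ~~~^^^^^^^^^^^^^^^^^^^^^^^^^^^^^^^^^^^^^^^^^^^^^^^^^
  File "h.py", line 16, in pix
    c=viewer.get_calibration(cam);K=np.array(c["camera_matrix"]);T=np.eye(4)
ValueError: time passes only in moves, steps and waits
```

```bash
sed -i 's/^from workcell.*/&\nimport functools\ncal=functools.lru_cache(None)(lambda n: viewer.get_calibration(n))/; s/c=viewer.get_calibration(cam)/c=cal(cam)/' h.py
python3 - <<'E'
from h import *
s=observe(); im=cv2.imread("pics/w13.png")[:,:,::-1].copy()
for p in((.4585,-.0528),(.507,-.053),(.5575,-.054),(.5073,.03)): print(p,fin(s,im,*p))
E
```

```text
(0.4585, -0.0528) -0.102
(0.507, -0.053) -0.017
(0.5575, -0.054) -0.012
(0.5073, 0.03) -0.019
```

```bash
python3 -m jog '[{"delta_pos":[0.001,0,0.04],"turn":0},{"delta_pos":[0.001,0,0.075],"turn":0},{"delta_pos":[0.001,0,0.092],"turn":0},{"delta_pos":[0.001,0,0.097],"turn":0},{"delta_pos":[0.001,0,0.097],"turn":0},{"delta_pos":[0.001,0,0.097],"turn":0}]' 0; python3 -m jog '[{"delta_pos":[0,0,0],"turn":0},{"delta_pos":[0,0,0],"turn":0},{"delta_pos":[0,0,0],"turn":0},{"delta_pos":[0,0,0],"turn":0},{"delta_pos":[0,0,0],"turn":0},{"delta_pos":[0,0,0],"turn":0}]' -1 40; python3 -m jog '[{"delta_pos":[0,0,0],"turn":0},{"delta_pos":[0,0,0],"turn":0},{"delta_pos":[0,0,0],"turn":0},{"delta_pos":[0,0,-0.04],"turn":0},{"delta_pos":[0,0,-0.08],"turn":0},{"delta_pos":[0,0,-0.095],"turn":0},{"delta_pos":[0,0,-0.095],"turn":0},{"delta_pos":[0,0,-0.095],"turn":0}]' 0;  python3 - <<'E'
from h import *
s,im=sinks(zb=.012)
for p in((.4585,-.0528),(.507,-.053),(.5575,-.054),(.5073,.03)): print(p,fin(s,im,*p))
goto(.692,.024,.15)
E
```

```text
t: 49.8
eef_pos: [0.4602, -0.0516, 0.0236]
orientation: [1.0, -0.005, 0.0, 0.0]
force: [1.2, -0.3, 1.1]
opening: 0.497
grasp_force: 0.0
t: 50.4
eef_pos: [0.461, -0.0518, 0.0247]
orientation: [1.0, -0.005, 0.001, 0.0]
force: [-1.3, -0.3, 6.7]
opening: 0.266
grasp_force: 38.4
t: 51.2
eef_pos: [0.4592, -0.0515, 0.1177]
orientation: [1.0, -0.005, -0.0, -0.0]
force: [0.1, 0.1, -0.8]
opening: 0.5
grasp_force: 0.0
square0 0.97 [316. 144.  35.  34.] [ 0.5065 -0.0532] [26. 25.] ang -0.02 rgb [200. 202. 202.]
square0 0.85 [ 50. 245.  20.  28.] [0.4121 0.2496] [33. 32.] ang -0.44 rgb [102.  76. 104.]
square0 0.83 [319.  75.  35.  30.] [ 0.5578 -0.0541] [24. 24.] ang -0.01 rgb [207. 207. 209.]
square0 0.67 [319. 205.  35.  35.] [ 0.4585 -0.0529] [28. 24.] ang -0.13 rgb [187. 188. 188.]
long0 0.95 [212. 146.  24.  46.] [0.5079 0.03  ] [36. 22.] ang 0.02 rgb [190. 190. 191.]
(0.4585, -0.0528) -0.101
(0.507, -0.053) -0.016
(0.5575, -0.054) -0.011
(0.5073, 0.03) -0.017
delta [ 0.2331 -0.0774 -0.0346] turn 0.0 (other 0.0 ) j6 1.41
```

```bash
python3 -m jog '[{"delta_pos":[-0.04,0,-0.01],"turn":0},{"delta_pos":[-0.063,0,-0.01],"turn":0},{"delta_pos":[-0.063,0,-0.01],"turn":0},{"delta_pos":[-0.063,0,-0.01],"turn":0},{"delta_pos":[-0.063,0,-0.01],"turn":0}]' 0;  python3 - <<'E'
from h import *
s,im=sinks(zb=.012);print(s["eef_pos"])
for p in((.4585,-.0528),(.507,-.053),(.5575,-.054),(.5073,.03)): print(p,fin(s,im,*p))
E
```

```text
t: 51.85
eef_pos: [0.3972, -0.051, 0.1279]
orientation: [1.0, -0.005, 0.0, -0.0]
force: [-0.5, 0.6, 0.1]
opening: 0.496
grasp_force: 0.0
square0 0.81 [320.   9.  33.  18.] [ 0.552  -0.0545] [23. 15.] ang 1.56 rgb [182. 183. 185.]
square0 0.78 [ 46. 192.  19.  28.] [0.4077 0.2509] [32. 30.] ang 1.08 rgb [86. 60. 94.]
square0 0.67 [318.  66.  34.  32.] [ 0.5058 -0.0533] [26. 26.] ang 1.56 rgb [200. 200. 202.]
square0 0.62 [321. 125.  30.  32.] [ 0.4577 -0.0528] [25. 24.] ang -0.12 rgb [228. 228. 229.]
long0 0.74 [213.  68.  26.  48.] [0.507  0.0301] [39. 22.] ang -0.06 rgb [178. 179. 180.]
[ 0.39721851 -0.05100305  0.12790436]
(0.4585, -0.0528) -0.041
(0.507, -0.053) -0.023
(0.5575, -0.054) -0.016
(0.5073, 0.03) -0.017
```

The turn may hide a tilt, so I'll pick this sink up and set it down again like the others.

```bash
python3 -m jog '[{"delta_pos":[0.04,0,0],"turn":0},{"delta_pos":[0.063,0,0.03],"turn":0},{"delta_pos":[0.063,0,0.07],"turn":0},{"delta_pos":[0.063,0,0.095],"turn":0},{"delta_pos":[0.063,0,0.105],"turn":0},{"delta_pos":[0.063,0,0.105],"turn":0},{"delta_pos":[0.063,0,0.105],"turn":0}]' 0; python3 -m jog '[{"delta_pos":[0,0,0],"turn":0},{"delta_pos":[0,0,0],"turn":0},{"delta_pos":[0,0,0],"turn":0},{"delta_pos":[0,0,0],"turn":0},{"delta_pos":[0,0,0],"turn":0},{"delta_pos":[0,0,0],"turn":0}]' -1 40; python3 -m jog '[{"delta_pos":[0,0,-0.04],"turn":0},{"delta_pos":[0,0,-0.08],"turn":0},{"delta_pos":[0,0,-0.1],"turn":0},{"delta_pos":[0,0,-0.1],"turn":0},{"delta_pos":[0,0,-0.1],"turn":0}]';  python3 - <<'E'
from h import *
s,im=sinks(zb=.11);print(s["eef_pos"]); cv2.imwrite("pics/held.png",im[:,:,::-1]); pads(s,im)
e=s["eef_pos"]
for x in (-.004,0,.004): print(fin(s,im,e[0]-.001+x,e[1]-.0015,e[2]-.002))
E
```

```text
t: 52.7
eef_pos: [0.4607, -0.0517, 0.0241]
orientation: [1.0, -0.005, 0.001, 0.0]
force: [1.1, 0.2, 1.1]
opening: 0.5
grasp_force: 0.0
t: 53.3
eef_pos: [0.4614, -0.0518, 0.0252]
orientation: [1.0, -0.005, 0.002, 0.0]
force: [-0.9, -0.5, 7.6]
opening: 0.264
grasp_force: 38.4
t: 53.8
eef_pos: [0.46, -0.0516, 0.1239]
orientation: [1.0, -0.005, 0.001, 0.0]
force: [-0.4, 0.1, -0.5]
opening: 0.268
grasp_force: 38.7
square0 0.83 [321. 259.  45.  52.] [ 0.4577 -0.0535] [30. 23.] ang -0.04 rgb [126. 125. 125.]
square0 0.76 [ 53. 245.  18.  21.] [0.4599 0.1247] [17. 17.] ang -0.51 rgb [95. 66. 99.]
square0 0.67 [318. 145.  31.  31.] [ 0.5155 -0.0533] [14. 14.] ang -0.06 rgb [200. 200. 202.]
square0 0.63 [317.  76.  33.  33.] [ 0.5458 -0.0539] [14. 14.] ang -0.01 rgb [207. 207. 209.]
long0 0.68 [212. 146.  24.  45.] [ 0.516  -0.0046] [21. 13.] ang 0.02 rgb [190. 191. 192.]
[ 0.45998575 -0.05162382  0.12388675]
white [214.  82.] [0.5595 0.0307] [43. 23.] -0.01
white [316.  77.] [ 0.5589 -0.0531] [30. 30.] -0.01
white [212. 141.] [0.5091 0.0331] [45. 24.] -0.06
white [316. 139.] [ 0.5084 -0.0526] [31. 30.] -0.01
white [219. 200.] [0.4593 0.0316] [42. 23.] -0.01
white [318. 200.] [ 0.4588 -0.0525] [31. 30.] 1.56
-0.087
-0.098
-0.096
```

```bash
python3 -m jog '[{"delta_pos":[0.0005,0,0.04],"turn":-0.025},{"delta_pos":[0.0005,0,0.075],"turn":-0.025},{"delta_pos":[0.0005,0,0.093],"turn":-0.025},{"delta_pos":[0.0005,0,0.099],"turn":-0.025},{"delta_pos":[0.0005,0,0.1],"turn":-0.025},{"delta_pos":[0.0005,0,0.1],"turn":-0.025}]'; python3 -m jog '[{"delta_pos":[0,0,0],"turn":0},{"delta_pos":[0,0,0],"turn":0},{"delta_pos":[0,0,0],"turn":0},{"delta_pos":[0,0,-0.04],"turn":0},{"delta_pos":[0,0,-0.08],"turn":0},{"delta_pos":[0,0,-0.11],"turn":0},{"delta_pos":[0,0,-0.11],"turn":0},{"delta_pos":[0,0,-0.11],"turn":0}]' 0;  python3 - <<'E'
from h import *
s,im=sinks(zb=.012)
for p in((.4585,-.0528),(.507,-.053),(.5575,-.054),(.5073,.03)): print(p,fin(s,im,*p))
goto(.692,.024,.15)
E
```

```text
t: 54.55
eef_pos: [0.4569, -0.0508, 0.0231]
orientation: [1.0, 0.02, -0.004, -0.001]
force: [-10.5, 2.3, 19.4]
opening: 0.263
grasp_force: 49.8
t: 55.35
eef_pos: [0.4606, -0.0517, 0.1336]
orientation: [1.0, 0.02, 0.001, 0.0]
force: [0.2, -0.9, -0.1]
opening: 0.499
grasp_force: 0.0
square0 0.85 [ 55. 229.  21.  24.] [0.4115 0.2516] [31. 30.] ang -0.55 rgb [ 96.  68. 101.]
square0 0.76 [320. 146.  33.  35.] [ 0.5063 -0.0532] [25. 25.] ang 1.55 rgb [203. 204. 205.]
square0 0.6 [326.  79.  32.  31.] [ 0.5583 -0.0542] [24. 24.] ang -1.53 rgb [207. 207. 209.]
square0 0.6 [317. 206.  28.  28.] [ 0.4543 -0.0525] [27. 24.] ang 0.04 rgb [195. 195. 196.]
long0 0.75 [219. 141.  22.  42.] [0.5072 0.0303] [36. 21.] ang -0.01 rgb [190. 191. 192.]
long0 0.59 [424. 148.  33.  52.] [ 0.5077 -0.1394] [43. 30.] ang 0.05 rgb [104. 104. 101.]
(0.4585, -0.0528) 0.034
(0.507, -0.053) -0.017
(0.5575, -0.054) -0.008
(0.5073, 0.03) -0.018
delta [ 0.2362 -0.0657 -0.0194] turn 0.0 (other 0.0 ) j6 1.36
```

```bash
python3 -m jog '[{"delta_pos":[-0.0065,0,0.04],"turn":0},{"delta_pos":[-0.0065,0,0.08],"turn":0},{"delta_pos":[-0.0065,0,0.1],"turn":0},{"delta_pos":[-0.0065,0,0.109],"turn":0},{"delta_pos":[-0.0065,0,0.109],"turn":0},{"delta_pos":[-0.0065,0,0.109],"turn":0}]' 0; python3 -m jog '[{"delta_pos":[0,0,0],"turn":0},{"delta_pos":[0,0,0],"turn":0},{"delta_pos":[0,0,0],"turn":0},{"delta_pos":[0,0,0],"turn":0},{"delta_pos":[0,0,0],"turn":0},{"delta_pos":[0,0,0],"turn":0}]' -1 30; python3 -m jog '[{"delta_pos":[0,0,-0.005],"turn":0},{"delta_pos":[0,0,-0.01],"turn":0},{"delta_pos":[0.003,0,-0.01],"turn":0.025},{"delta_pos":[0.005,0,-0.01],"turn":0.025},{"delta_pos":[0.005,0,-0.01],"turn":0.025},{"delta_pos":[0.005,0,-0.01],"turn":0.025}]'
```

```text
t: 56.1
eef_pos: [0.4541, -0.0519, 0.0245]
orientation: [1.0, 0.02, 0.0, 0.0]
force: [0.4, -1.2, -0.6]
opening: 0.5
grasp_force: 0.0
t: 56.7
eef_pos: [0.4552, -0.0521, 0.0257]
orientation: [1.0, 0.02, 0.002, 0.0]
force: [-0.2, -0.2, 6.5]
opening: 0.264
grasp_force: 30.9
t: 57.3
eef_pos: [0.4584, -0.0516, 0.0341]
orientation: [1.0, -0.004, -0.0, -0.0]
force: [0.5, -0.4, -0.5]
opening: 0.267
grasp_force: 30.2
```

```bash
python3 -m jog '[{"delta_pos":[0.001,0,0.004],"turn":0},{"delta_pos":[0.001,0,0.0075],"turn":0},{"delta_pos":[0.001,0,0.0085],"turn":0},{"delta_pos":[0.001,0,0.0085],"turn":0}]'; python3 -m jog '[{"delta_pos":[0,0,0],"turn":0},{"delta_pos":[0,0,0],"turn":0},{"delta_pos":[0,0,0],"turn":0},{"delta_pos":[0,0,-0.04],"turn":0},{"delta_pos":[0,0,-0.08],"turn":0},{"delta_pos":[0,0,-0.1],"turn":0},{"delta_pos":[0,0,-0.1],"turn":0},{"delta_pos":[0,0,-0.1],"turn":0}]' 0;  python3 - <<'E'
from h import *
s,im=sinks(zb=.012)
for p in((.4585,-.0528),(.507,-.053),(.5575,-.054),(.5073,.03)): print(p,fin(s,im,*p))
goto(.692,.024,.15)
E
```

```text
t: 57.7
eef_pos: [0.4594, -0.0516, 0.0257]
orientation: [1.0, -0.005, -0.0, -0.0]
force: [-1.7, 0.7, 3.4]
opening: 0.269
grasp_force: 30.7
t: 58.5
eef_pos: [0.4597, -0.0516, 0.1257]
orientation: [1.0, -0.005, 0.0, 0.0]
force: [0.2, 0.8, -0.4]
opening: 0.496
grasp_force: 0.0
square0 0.95 [319. 204.  27.  31.] [ 0.4582 -0.0529] [26. 23.] ang -0.01 rgb [195. 195. 196.]
square0 0.78 [318. 144.  27.  32.] [ 0.5071 -0.0534] [24. 23.] ang -0.01 rgb [201. 202. 203.]
square0 0.58 [320.  75.  35.  32.] [ 0.5578 -0.0539] [25. 24.] ang -0.01 rgb [207. 208. 209.]
square0 0.56 [ 55. 242.  21.  26.] [0.4113 0.2515] [33. 32.] ang -0.5 rgb [105.  78. 106.]
long0 0.92 [213. 146.  26.  45.] [0.5076 0.03  ] [36. 22.] ang -0.03 rgb [190. 191. 192.]
(0.4585, -0.0528) -0.002
(0.507, -0.053) -0.02
(0.5575, -0.054) -0.013
(0.5073, 0.03) -0.017
delta [ 0.233  -0.0776 -0.0268] turn 0.0 (other 0.0 ) j6 1.41
```

```bash
python3 -m jog '[{"delta_pos":[0.05,-0.016,-0.03],"turn":0},{"delta_pos":[0.1,-0.033,-0.03],"turn":0},{"delta_pos":[0.15,-0.05,-0.03],"turn":0},{"delta_pos":[0.2,-0.066,-0.03],"turn":0},{"delta_pos":[0.233,-0.0776,-0.03],"turn":0},{"delta_pos":[0.233,-0.0776,-0.03],"turn":0},{"delta_pos":[0.233,-0.0776,-0.03],"turn":0},{"delta_pos":[0.233,-0.0776,-0.03],"turn":0}]' -1;  python3 - <<'E'
from h import *
s,im=shot("wrist"); e=s["eef_pos"]; print(e)
for o in nets.outline_of("switch_top","wrist")[:4]:
    m=mrect(o["mask"],"wrist",.041,s); print("sw",round(o["score"],2),np.round(o["extent"]),np.round(m[0],4),np.round(m[1:3]))
print(pix("wrist",[.692,.024,.041],s)); goto(.692,.024,.049)
E
```

```text
t: 59.45
eef_pos: [0.6915, 0.0236, 0.1539]
orientation: [1.0, -0.005, -0.002, 0.0]
force: [-0.7, -1.0, 0.3]
opening: 0.001
grasp_force: 0.0
[0.69147914 0.0235643  0.1538786 ]
sw 0.76 [318. 196.  34.  32.] [0.6958 0.023 ] [27. 25.]
sw 0.47 [345. 298. 263.  73.] [ 0.6188 -0.0778] [139.  50.]
[315.86263593 197.67644789]
delta [ 0.0005 -0.0007  0.1063] turn 0.0 (other 0.0 ) j6 1.58
```

```bash
python3 -m jog '[{"delta_pos":[0.0015,0.0005,0.04],"turn":0},{"delta_pos":[0.0015,0.0005,0.08],"turn":0},{"delta_pos":[0.0015,0.0005,0.1],"turn":0},{"delta_pos":[0.0015,0.0005,0.106],"turn":0},{"delta_pos":[0.0015,0.0005,0.109],"turn":0},{"delta_pos":[0.0015,0.0005,0.111],"turn":0},{"delta_pos":[0.0015,0.0005,0.111],"turn":0}]' -1
```

```text
t: 60.25
eef_pos: [0.6956, 0.0231, 0.0472]
orientation: [1.0, -0.005, 0.001, 0.0]
force: [-3.4, -0.9, 4.9]
opening: -0.002
grasp_force: 2.4
```

```bash
python3 -m jog '[{"delta_pos":[0,0,0.001],"turn":0},{"delta_pos":[0,0,0.002],"turn":0},{"delta_pos":[0,0,0.003],"turn":0},{"delta_pos":[0,0,0.004],"turn":0},{"delta_pos":[0,0,0.005],"turn":0},{"delta_pos":[0,0,0.005],"turn":0},{"delta_pos":[0,0,0.005],"turn":0}]' -1
```

```text
t: 60.95
eef_pos: [0.6962, 0.0234, 0.0425]
orientation: [1.0, -0.005, 0.001, 0.0]
force: [-3.9, -0.3, 12.0]
opening: 0.003
grasp_force: 6.1
```

```bash
python3 -m jog '[{"delta_pos":[0,0,0.001],"turn":0},{"delta_pos":[0,0,0.001],"turn":0},{"delta_pos":[0,0,-0.02],"turn":0},{"delta_pos":[0,0,-0.02],"turn":0},{"delta_pos":[0,0,-0.02],"turn":0},{"delta_pos":[0,0,-0.004],"turn":0},{"delta_pos":[0,0,-0.001],"turn":0},{"delta_pos":[0,0,-0.001],"turn":0}]' -1; python3 -m jog '[{"delta_pos":[0,0,-0.04],"turn":0},{"delta_pos":[0,0,-0.08],"turn":0},{"delta_pos":[-0.05,0.01,-0.12],"turn":0},{"delta_pos":[-0.1,0.02,-0.16],"turn":0},{"delta_pos":[-0.15,0.02,-0.18],"turn":0},{"delta_pos":[-0.2,0.02,-0.18],"turn":0},{"delta_pos":[-0.23,0.03,-0.18],"turn":0},{"delta_pos":[-0.23,0.03,-0.18],"turn":0},{"delta_pos":[-0.23,0.03,-0.18],"turn":0}]' -1; python3 - <<'E'
from h import *
s,im=sinks(zb=.012)
E
```

```text
t: 61.75
eef_pos: [0.6965, 0.0234, 0.0424]
orientation: [1.0, -0.005, 0.001, -0.0]
force: [-2.1, -0.8, 16.5]
opening: 0.002
grasp_force: 8.3
t: 62.65
eef_pos: [0.4627, -0.0047, 0.219]
orientation: [1.0, -0.005, -0.001, -0.0]
force: [1.1, -0.5, 0.4]
opening: -0.002
grasp_force: 0.0
square0 0.95 [360. 181.  25.  22.] [ 0.4588 -0.0521] [25. 25.] ang 0.01 rgb [200. 200. 201.]
square0 0.8 [361. 140.  25.  22.] [ 0.5069 -0.053 ] [25. 23.] ang -1.56 rgb [190. 191. 192.]
square0 0.57 [121. 222.  21.  23.] [0.41   0.2581] [30. 29.] ang -0.48 rgb [108.  82. 110.]
long0 0.79 [285. 136.  18.  33.] [0.508  0.0307] [37. 20.] ang -0.03 rgb [193. 194. 195.]
```

```bash
python3 - <<'E'
from h import *
from workcell import job_done
s,im=sinks("wrist",zb=.012); print(fin(s,im,.5575,-.054),fin(s,im,.4585,-.0525))
s2,im2=sinks("side",zb=.012)
E
```

```text
square0 0.94 [363.  92.  24.  22.] [ 0.5587 -0.0544] [26. 24.] ang 1.57 rgb [197. 197. 198.]
square0 0.9 [360. 142.  21.  21.] [ 0.5063 -0.0529] [25. 24.] ang -1.56 rgb [191. 192. 193.]
square0 0.9 [360. 185.  21.  20.] [ 0.4579 -0.0524] [26. 25.] ang -0.03 rgb [195. 195. 196.]
square0 0.8 [123. 224.  23.  21.] [0.4103 0.2582] [31. 31.] ang 1.05 rgb [112.  87. 113.]
long0 0.85 [283. 139.  17.  33.] [0.5085 0.031 ] [36. 18.] ang -0.03 rgb [198. 199. 201.]
-0.01 0.004
square0 0.62 [346. 200.  12.  14.] [ 0.5551 -0.0482] [33. 24.] ang 1.54 rgb [174. 174. 177.]
square0 0.55 [390. 341.  16.  19.] [0.4026 0.2791] [28. 24.] ang 1.1 rgb [116.  88. 125.]
square0 0.46 [368. 201.  14.  14.] [ 0.5036 -0.0478] [33. 24.] ang 1.57 rgb [170. 171. 173.]
square0 0.41 [386. 210.  13.   9.] [ 0.4544 -0.0452] [31. 24.] ang -1.44 rgb [173. 175. 177.]
```

```bash
python3 -c "
from workcell import job_done
print(job_done())"
```

```text
the job is handed in; nothing more can be done
None
```

The job is handed in at about 63 s: the plate lies flat on the mat, the three square sinks and the one long sink stand on their pads, and the switch was pressed down to its stop; the verdict was not shown to me.

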